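# Stack electrode plates on the sloping stand and check them with a straightedge

### The job

On the blue sloping stand, lay the copper plate flat on the deck with its short edge resting against the backstop, then lay the black ribbed plate squarely on top of it, also against the backstop; set each down, do not drop it. Then lay the straightedge along the slope down the middle of the ribbed plate, its lower end at the backstop, let go, and with closed fingers press down with about 10 N on its lower end and after that on its upper end to see whether it rocks. Leave all three stacked there and do not disturb the other things on the bench.

Things in the scene. Friction and masses are not known exactly. Their poses are not given: they have to be found in the camera images.
- stand: Fixed stand: dark base plate 150 x 110 mm carrying the sloping blue deck, low edge with the backstop on the robot's side, no side walls. Its place and yaw vary. Origin: on the bench under the middle of the deck; x towards the deck's high end.
- deck: Blue deck, 128 mm up the slope, 90 mm wide, tilted 28 degrees. Origin: middle of the line where its surface meets the backstop's inner face, 45 mm above the bench. x up the slope, away from the backstop; y along the backstop; z square out of the deck, leaning 28 degrees to the robot's side. Backstop: wall 5 mm thick, 90 mm wide, 34 mm tall along z. Plates may slide down by themselves or not.
- carrier: Copper-coloured plate, 110 x 60 x 12 mm (x, y, z), about 0.2 kg, lying flat on the bench. Origin: centre of its underside; x along its length, z up.
- ribbed: Black plate with fine grey ribs running lengthwise on its upper face, 110 x 60 x 8 mm (x, y, z), about 0.1 kg, lying flat on the bench, ribs up. Origin: centre of its underside; x along its length, z up.
- straightedge: Steel T-section straightedge, 100 mm long, about 0.15 kg, standing on its foot on the bench: foot 22 mm wide, 5 mm thick; web 10 mm thick along its middle, top 20 mm above the underside, the middle 36 mm orange. Origin: centre of the foot's underside; x along its length, y across, z up. With its end at the backstop its centre is 50 mm up the slope.
- coupon: Small grey sample coupon 42 x 26 x 6 mm; to be left alone. Origin: on its underside.
- jar: Jar, 44 mm across, 60 mm tall, blue cap; to be left alone. Origin: on its underside.
- screwdriver: Screwdriver with red handle, 160 mm, lying on the bench; to be left alone. Origin: on its underside.
- dish: Small white dish, 60 mm across, 14 mm tall; to be left alone. Origin: on its underside.
- weight: Brass weight, 28 mm across, 36 mm tall; to be left alone. Origin: on its underside.
- bottle: Bottle, 56 mm across, 130 mm tall; to be left alone. Origin: on its underside.
Things that resemble listed ones, but are neither listed nor needed, are in the scene too. Several things have the shape of the ribbed; the one meant has the colours described above. Of the things shaped like the straightedge, the steel one is meant.

How it is judged:
By the outcome, as a careful person would: the job done as asked, in the order asked, and still so for the second after the job is handed in, with the robot touching nothing.
It also fails if it takes over 69 s, if anything falls off the work surface, if the arm or the gripper's body presses on something with over 40 N, if the wrist force passes 120 N, or if a joint passes its speed limit or range.

### The arm

A 6-joint arm with a two-finger parallel gripper is mounted at the origin on the work surface. World frame = base frame: x ahead of the robot, y to its left, z up, the work surface at z = 0. Lengths are in m, angles in rad, forces in N, time in s.
With the tool pointing down it reaches from about 0.35 to 0.975 m from the base axis. Payload 4.9 kg.
Tool frame: the origin (TCP) lies at the very end of the fingers, on their centre line; the grasp point (between the pads) lies 19 mm behind it (manip.hold_point_z is the distance from the TCP to the grasp point, in m); z points along the fingers, x is the direction in which the jaws open and shut, and the axes are right-handed (so a half turn about z gives the same grasp; the last joint's range is limited). The gripper opens to 85 mm and grips with 20 to 120 N. Pads are 22 mm wide; open, the fingers measure 114 mm over their backs; the gripper's body (76 mm by 85 mm) begins 54 mm behind the grasp point. The pads swing forward as they close: fully open they stand 13 mm farther back than shut.
Start: joints at [-1.321, 0.053, 1.613, -0, 1.476, -0.119], TCP at [0.225, -0.583, 0.231] pointing down, gripper open.
Joint ranges: [-3.01, 3.01], [-1.01, 2.22], [0.06, 2.58], [-1.02, 4.17], [0.09, 2.62], [-3.14, 3.14]. Speed limits (rad/s): [2.57, 2.57, 3.14, 3.14, 3.14, 3.14].

### API

Orientations are given as a unit quaternion [w, x, y, z].
In Python, from plant import manip gives the robot as it stands.
- The arm moves only by the shell command python3 -m handwheel 'ROWS' [OPENING]. ROWS is JSON, a list of rows, each an object of numbers: "dx", "dy", "dz": the shift along the tool's x, y, z in m; "ax", "ay", "az": the turn, a rotation vector about the tool's x, y, z in rad. In form: [{"dx": .., "dy": .., "dz": .., "ax": .., "ay": .., "az": ..}, ...]. A call has 1 to 5 rows; each row is the pose to reach, as a shift and turn from the pose commanded when the call began, along the tool's axes at that moment; what a row does not reach only later rows make up. A row lasts 1/8 s, in which the tool goes at most 62.5 mm and 10.7 degrees, less where a joint would pass 70% of its speed; a pose out of reach is approached as far as the arm can. A call with a gripper value outside its range is refused whole. OPENING is the closure in counts, from 0 (fully open) to 255 (shut), set as the call begins (- or left out, the last holds). The fingers move at their own pace and stop on an object; the grip force is fixed at half the most. Time passes only in rows, so rows that repeat a pose let the fingers close. It gives the time, the measured TCP pose, the force and the opening at its end, in the units of the state.
- manip.state(): the state, without advancing time (a new reading comes with each control period).
- manip.grab_frame(name): name is "side" or "top"; returns a dict with "image" (480x640x3 uint8, blue, green, red), "z_map" (480x640 float32, m along the optical axis (not along the pixel's ray), 0 where there is no reading), "K" (3x3 intrinsics, pixels), "xyz" and "rotation" of the camera in the world. Camera axes: x right, y up, looking along -z (the intrinsics and any distortion apply to the point x, -y, -z); pixel columns grow to the right and rows downward; lengths in m; the calibration is good to about 2 mm. A picture is of the moment at which its call begins.
- manip.job_done(): hands the job in, once; it reports no verdict.
The state is a dict: "time": time; "joint_pos": joint angles; "joint_vel": joint speeds; "joint_efforts": joint torques, N m; "tool_pos": TCP position; "tool_rot": TCP orientation; "contact_force": force on the tool from outside, world axes, zero at the start; "ft_torque": the same for the moment, N m; "gripper_width": opening from 0.0 (shut) to 1.0 (fully open).
Only numpy, scipy, OpenCV 4.12 (cv2) and the standard library are available. Lean on these libraries where they do the work, as an engineer would, in place of code of your own. Each camera call takes 0.05 s, during which the arm holds its last target.

## Working session

There is one attempt and no reset: what is moved stays moved. The work goes in short steps, Python scripts to look and compute and a shell command to move; the robot and the scene stay as the last step left them, time stands still between calls to the robot, and variables do not carry over. Pictures are saved under pics/ and viewed, and the job is handed in when it is done.

```bash
ls; mkdir -p pics; python3 - <<'E'
from plant import manip
import cv2,numpy as np
print(manip.state())
for n in("side","top"):
    f=manip.grab_frame(n); cv2.imwrite(f"pics/{n}0.png",f["image"]); np.savez(f"{n}0.npz",**f)
    print(n,f["K"],f["xyz"],f["rotation"],[k for k in f])
print(manip.hold_point_z)
E
```

```text
pics
{'time': 0.0, 'joint_pos': array([-1.32102188e+00,  5.33285232e-02,  1.61430359e+00, -1.52182955e-05,
        1.47599209e+00, -1.18979770e-01]), 'joint_vel': array([ 0.00051097,  0.00118742, -0.0007448 , -0.00151387,  0.00038788,
        0.0008336 ]), 'joint_efforts': array([ 3.63629961e-04, -3.93682051e+01, -3.70173383e+01, -5.73745365e-05,
        7.26628496e-03,  2.51039744e-06]), 'tool_pos': array([ 0.22513609, -0.58237235,  0.23007485]), 'tool_rot': array([-6.64093893e-04,  8.24758641e-01, -5.65483998e-01, -7.68660573e-04]), 'contact_force': array([-0.20507546, -0.49402347,  0.8510053 ]), 'ft_torque': array([ 0.00561953, -0.02560007, -0.03080561]), 'gripper_width': 0.9999312528410442}
side [[473.22802322   0.         319.3889592 ]
 [  0.         473.22802322 239.00111732]
 [  0.           0.           1.        ]] [0.15031667 0.75134366 0.68533166] [-0.22360139 -0.09890301  0.4340373   0.8670826 ] ['image', 'z_map', 'K', 'xyz', 'rotation']
top [[511.80519932   0.         319.32655576]
 [  0.         511.80519932 236.93312698]
 [  0.           0.           1.        ]] [0.29000535 0.02119242 1.1749573 ] [-0.68077817 -0.07179734  0.07931754  0.72463436] ['image', 'z_map', 'K', 'xyz', 'rotation']
0.0187
```

View pics/top0.png

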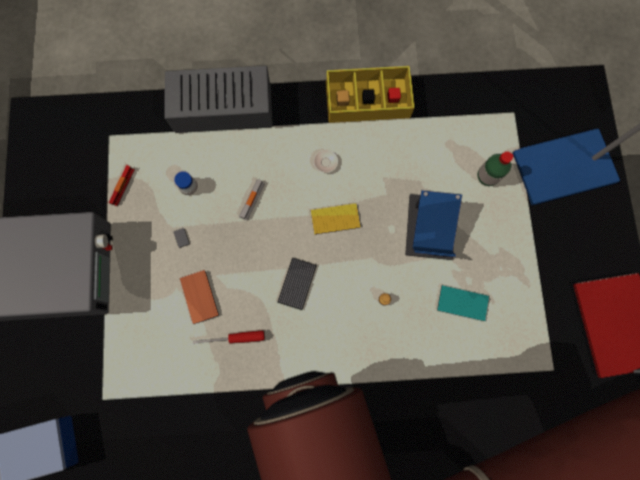

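View pics/side0.png

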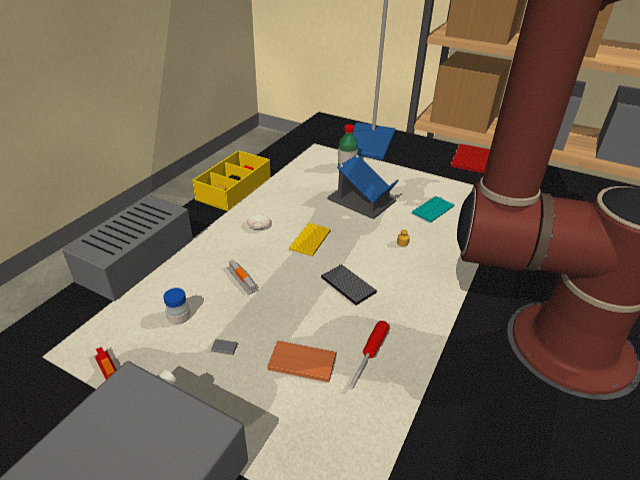

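```bash
cat > h.py <<'E'
import numpy as np,cv2
from scipy.spatial.transform import Rotation as R
def rot(q): return R.from_quat([q[1],q[2],q[3],q[0]]).as_matrix()
def load(n): return dict(np.load(n))
def grab(n,tag):
    from plant import manip
    f=manip.grab_frame(n); cv2.imwrite(f"pics/{n}_{tag}.png",f["image"]); np.savez(f"{n}_{tag}.npz",**f); return f
def rays(f,uv):
    uv=np.atleast_2d(np.asarray(uv,float));K=f["K"]
    d=np.c_[(uv[:,0]-K[0,2])/K[0,0],-(uv[:,1]-K[1,2])/K[1,1],-np.ones(len(uv))]
    return d@rot(f["rotation"]).T
def onplane(f,uv,z):
    d=rays(f,uv);o=f["xyz"];return o+d*((z-o[2])/d[:,2])[:,None]
def onplane_n(f,uv,p,n):
    d=rays(f,uv);o=f["xyz"];return o+d*(((p-o)@n)/(d@n))[:,None]
def proj(f,P):
    c=(np.atleast_2d(P)-f["xyz"])@rot(f["rotation"]);K=f["K"]
    return np.c_[K[0,0]*c[:,0]/-c[:,2]+K[0,2],K[1,1]*-c[:,1]/-c[:,2]+K[1,2]]
def cloud(f,m):
    v,u=np.nonzero(m&(f["z_map"]>0));return f["xyz"]+rays(f,np.c_[u,v])*f["z_map"][v,u][:,None]
def hsv(f): return cv2.cvtColor(f["image"],cv2.COLOR_BGR2HSV)
def big(m,roi=None):
    m=m.astype(np.uint8)
    if roi: 
        r=np.zeros_like(m);r[roi[1]:roi[3],roi[0]:roi[2]]=1;m=m&r
    m=cv2.morphologyEx(m,cv2.MORPH_CLOSE,np.ones((3,3)))
    n,l,s,c=cv2.connectedComponentsWithStats(m)
    return l==1+np.argmax(s[1:,4])
E
python3 - <<'E'
from h import *
t=load("top0.npz");s=load("side0.npz")
for f,n in((t,"top"),(s,"side")):
    H=hsv(f)
    for (u,v) in ([(200,297),(297,283),(252,198),(436,222),(430,250),(380,230),(464,303)] if n=="top" else [(302,360),(348,283),(241,276),(367,181),(348,200),(320,260)]):
        print(n,u,v,H[v,u],f["image"][v,u],cloud(f,np.pad(np.ones((1,1),bool),((v,479-v),(u,639-u))))[0].round(4))
    x=cloud(f,f["z_map"]>0)
def crop(f,x0,y0,x1,y1,k):return cv2.resize(f["image"][y0:y1,x0:x1],(400,300),interpolation=cv2.INTER_CUBIC)
a=np.hstack([crop(t,270,240,330,285+0,1) if 0 else crop(t,260,245,340,305,5),crop(t,212,168,292,228,5)])
b=np.hstack([crop(t,392,180,472,270-30,5) if 0 else crop(t,390,178,490,268,1),crop(t,160,265,240,325,1)])
cv2.imwrite("pics/crops.png",np.vstack([a,b]))
E
```

```text
top 200 297 [  9 161 154] [ 57  85 154] [0.4203 0.2795 0.0108]
top 297 283 [10 12 64] [61 62 64] [0.4388 0.0584 0.0076]
top 252 198 [ 12 201 152] [ 32  78 152] [0.6449 0.1531 0.0165]
top 436 222 [107 174  88] [88 55 28] [ 0.5476 -0.2595  0.0704]
top 430 250 [108 163  50] [50 31 18] [ 0.486  -0.2401  0.0667]
top 380 230 [ 19  40 160] [135 151 160] [ 5.529e-01 -1.434e-01 -4.000e-04]
top 464 303 [ 87 180 116] [109 116  34] [ 0.3693 -0.3166  0.0122]
side 302 360 [ 10 177 171] [ 52  92 171] [0.4179 0.2865 0.0111]
side 348 283 [21 22 81] [74 79 81] [0.4353 0.0613 0.0074]
side 241 276 [ 13 241 181] [ 10  85 181] [0.6362 0.1646 0.0183]
side 367 181 [104 184 115] [115  75  32] [ 0.5349 -0.2531  0.0685]
side 348 200 [30  4 68] [67 68 68] [ 0.5749 -0.2309  0.0098]
side 320 260 [ 22  43 185] [154 177 185] [ 0.5273  0.0148 -0.0008]
```

View pics/crops.png

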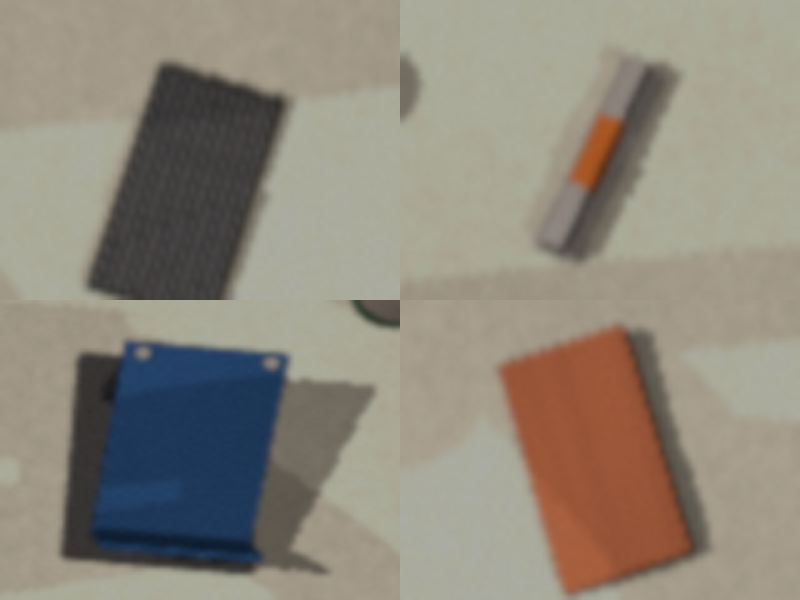

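```bash
python3 - <<'E'
from h import *
t=load("top0.npz");s=load("side0.npz")
def rect(f,m,z):
    v,u=np.nonzero(m);P=onplane(f,np.c_[u,v],z)[:,:2]
    c,sz,a=cv2.minAreaRect((P*1000).astype(np.float32))
    if sz[0]<sz[1]: a+=90
    q=cloud(f,m)
    return np.round(c,1),np.round(sorted(sz),1),round((a+90)%180-90,1),"cloud z med",np.median(q[:,2]).round(4), "centroid",P.mean(0).round(4)
for f,n in((t,"top"),(s,"side")):
    H=hsv(f);h,sa,va=[H[...,i].astype(int) for i in range(3)]
    roi={"top":dict(c=(165,255,235,335),r=(265,245,330,320),s=(230,170,275,225)),"side":dict(c=(255,330,350,390),r=(310,255,385,310),s=(215,250,270,300))}[n]
    copper=big((h<18)&(sa>115)&(va>70),roi["c"]); print(n,"copper",rect(f,copper,.012))
    rib=big((va<105)&(sa<60),roi["r"]); print(n,"rib",rect(f,rib,.008))
    if 1:
        Z=np.zeros(h.shape);vv,uu=np.nonzero(f["z_map"]>0);Z[vv,uu]=cloud(f,f["z_map"]>0)[:,2]
        m=big((Z>.013),roi["s"]); print(n,"edge",rect(f,m,.02))
        o=big((h<18)&(sa>150),roi["s"]); print(n,"orange",rect(f,o,.02))
        for k,z in(("c",.012),("r",.008)):
            m=big(Z>z*.6,roi[k]); print(n,k,"byZ",rect(f,m,z))
    blue=big((h>95)&(h<118)&(sa>110),(400,180,475,262) if n=="top" else (335,150,400,215))
    q=cloud(f,blue); 
    np.save(f"deck_{n}.npy",q)
    # ransac plane
    best=None;rg=np.random.default_rng(0)
    for _ in range(500):
        p=q[rg.choice(len(q),3,False)];nn=np.cross(p[1]-p[0],p[2]-p[0]);nn/=np.linalg.norm(nn)+1e-12
        d=abs((q-p[0])@nn)<.0025
        if best is None or d.sum()>best.sum():best=d
    p=q[best];c=p.mean(0);nn=np.linalg.svd(p-c)[2][2];nn*=np.sign(nn[2])
    up=np.array([0,0,1])-nn*nn[2];up/=np.linalg.norm(up)
    print(n,"deck",len(q),best.sum(),"tilt",np.degrees(np.arccos(nn[2])).round(2),"yaw",np.degrees(np.arctan2(up[1],up[0])).round(2),c.round(4))
    yv=np.cross(nn,up);a=(p-c)@up;b=(p-c)@yv
    print("  extent up",np.percentile(a,[0,1,99,100]).round(4),"y",np.percentile(b,[0,1,99,100]).round(4))
    cc,sz,ang=cv2.minAreaRect((np.c_[a,b]*1000).astype(np.float32));print("  rect",cc,sz,ang)
    # where plane z=.045
    print("  point at z45",(c+up*(.045-c[2])/up[2]).round(4))
    Zb=big((Z>.005)&(Z<.018)&(sa<110)&(va<110),(395,180,480,270) if n=="top" else (320,170,405,225))
    P=cloud(f,Zb);c2,s2,a2=cv2.minAreaRect((P[:,:2]*1000).astype(np.float32));print("  base",c2,s2,a2,np.median(P[:,2]))
E
```

```text
top copper (array([421.7, 282.1]), array([ 59.4, 108.4]), 15.4, 'cloud z med', np.float64(0.0111), 'centroid', array([0.4214, 0.282 ]))
top rib (array([438.7,  58.2]), array([ 61.6, 110.1]), -21.2, 'cloud z med', np.float64(0.0074), 'centroid', array([0.438 , 0.0583]))
top edge (array([645.3, 155.5]), array([ 12.9, 100.3]), -28.0, 'cloud z med', np.float64(0.0195), 'centroid', array([0.6448, 0.1555]))
top orange (array([644. , 154.4]), array([11.7, 33.4]), -27.9, 'cloud z med', np.float64(0.02), 'centroid', array([0.6435, 0.1549]))
top c byZ (array([423.1, 282.6]), array([ 60.2, 110.2]), 15.7, 'cloud z med', np.float64(0.0111), 'centroid', array([0.4227, 0.2825]))
top r byZ (array([437.4,  61.1]), array([ 62.8, 115.4]), -21.2, 'cloud z med', np.float64(0.0075), 'centroid', array([0.439 , 0.0594]))
top deck 2435 1669 tilt 27.91 yaw -9.31 [ 0.5494 -0.2601  0.0736]
  extent up [-0.0624 -0.0607  0.0617  0.0634] y [-0.0443 -0.043   0.0433  0.0443]
  rect (0.45478057861328125, 0.043853759765625) (88.5213394165039, 125.66768646240234) 89.75948333740234
  point at z45 [ 0.496  -0.2513  0.045
[... 665 characters left out ...]
603]))
side c byZ (array([418.4, 286.6]), array([ 62.9, 110. ]), 15.3, 'cloud z med', np.float64(0.0109), 'centroid', array([0.4177, 0.2869]))
side r byZ (array([434.1,  62.5]), array([ 61.1, 111.7]), -21.6, 'cloud z med', np.float64(0.0069), 'centroid', array([0.433 , 0.0632]))
side deck 1424 923 tilt 28.14 yaw -10.09 [ 0.5468 -0.2566  0.0733]
  extent up [-0.0684 -0.0597  0.0622  0.0638] y [-0.048  -0.0462  0.0427  0.0444]
  rect (-2.3227386474609375, -1.4909706115722656) (131.73167419433594, 92.56233978271484) 0.5650227665901184
  point at z45 [ 0.4948 -0.2474  0.045 ]
  base (549.146484375, -259.885009765625) (115.65486145019531, 150.78195190429688) 80.56903076171875 0.008673641962922363
```

Copper plate is at top (200,297). For the ribbed plate, the candidates are black (297,283), yellow (335,218), teal (464,303) and red (615,325). Black is the one described, and the crop shows grey ribs running lengthwise. For the straightedge, the candidates are steel (252,198) and red (121,185); I choose the steel one, whose crop shows steel with an orange middle. The sizes match the listed ones in both views, and the cameras disagree by about 4 mm, so I use the mean.

```bash
cat >> h.py <<'E'
YAW=np.radians(-9.4);TILT=np.radians(28)
D0=np.array([.495,-.2495,.045])
def deckR():
    x=np.array([np.cos(YAW)*np.cos(TILT),np.sin(YAW)*np.cos(TILT),np.sin(TILT)])
    y=np.array([-np.sin(YAW),np.cos(YAW),0]);return np.c_[x,y,np.cross(x,y)]
def down(jawaz): # tool z down, tool x at azimuth
    a=np.radians(jawaz);x=np.array([np.cos(a),np.sin(a),0]);z=np.array([0,0,-1.]);return np.c_[x,np.cross(z,x),z]
def deckT():
    D=deckR();return np.c_[D[:,1],D[:,0],-D[:,2]]
def go(P,T=None,verbose=1):
    from plant import manip
    s=manip.state();M=rot(s["tool_rot"])
    d=M.T@(np.asarray(P)-s["tool_pos"])
    r=R.from_matrix(M.T@T).as_rotvec() if T is not None else np.zeros(3)
    print("t %.2f tcp"%s["time"],s["tool_pos"].round(4),"d",d.round(4),"rv",r.round(3),"rows>=",max(np.linalg.norm(d)/.0625,np.linalg.norm(np.degrees(r))/10.7).round(1),"J",s["joint_pos"].round(2),"F",s["contact_force"].round(1),"w",s["gripper_width"].round(3))
def st():
    from plant import manip
    s=manip.state();D=deckR();p=D.T@(s["tool_pos"]-D0);T=rot(s["tool_rot"])
    print("t %.2f tcp"%s["time"],s["tool_pos"].round(4),"deck",p.round(4),"Fdeck",(D.T@s["contact_force"]).round(1),"Fw",s["contact_force"].round(1),"err rv",R.from_matrix(T.T@deckT()).as_rotvec().round(3),"w",s["gripper_width"].round(3))
E
python3 -c "
from h import *
go([.45,-.1,.25],down(30));go([.4205,.2845,.12],down(105.5))"
```

```text
Traceback (most recent call last):
  File "h.py", line 43, in go
    print("t %.2f tcp"%s["time"],s["tool_pos"].round(4),"d",d.round(4),"rv",r.round(3),"rows>=",max(np.linalg.norm(d)/.0625,np.linalg.norm(np.degrees(r))/10.7).round(1),"J",s["joint_pos"].round(2),"F",s["contact_force"].round(1),"w",s["gripper_width"].round(3))
                                                                                                                                                                                                                                         ^^^^^^^^^^^^^^^^^^^^^^^^
AttributeError: 'float' object has no attribute 'round'
```

```bash
sed -i 's/s\["gripper_width"\].round(3)/round(float(s["gripper_width"]),3)/' h.py
python3 -c "
from h import *
go([.45,-.1,.25],down(30));go([.4205,.2845,.12],down(105.5))"
```

```text
t 0.10 tcp [ 0.2252 -0.5824  0.2302] d [-0.369  -0.3836 -0.0191] rv [-2.000e-03  1.000e-03 -1.726e+00] rows>= 9.2 J [-1.32  0.05  1.61  0.    1.48 -0.12] F [-0.   0.3 -1. ] w 0.998
t 0.10 tcp [ 0.2252 -0.5824  0.2302] d [-0.738  -0.4947  0.1117] rv [-3.000e-03 -0.000e+00 -3.043e+00] rows>= 16.3 J [-1.32  0.05  1.61  0.    1.48 -0.12] F [-0.   0.3 -1. ] w 0.998
```

```bash
python3 -m handwheel '[{"dx":-0.18,"dy":-0.19,"dz":-0.02,"az":-0.9},{"dx":-0.18,"dy":-0.19,"dz":-0.02,"az":-0.9},{"dx":-0.37,"dy":-0.38,"dz":-0.02,"az":-0.95},{"dx":-0.37,"dy":-0.38,"dz":-0.02,"az":-0.95},{"dx":-0.37,"dy":-0.38,"dz":-0.02,"az":-0.95}]' 0
python3 -c "
from h import *
go([.4205,.2845,.12],down(105.5))"
```

```text
t 0.10 tcp [ 0.2252 -0.5824  0.2302] d [-0.738  -0.4947  0.1117] rv [-3.000e-03 -0.000e+00 -3.043e+00] rows>= 16.3 J [-1.32  0.05  1.61  0.    1.48 -0.12] F [-0.   0.3 -1. ] w 0.998invalid input at $[0]: expected keys dx, dy, dz, ax, ay, az
```

All six keys are required.

```bash
python3 -m handwheel '[{"dx":-0.37,"dy":-0.38,"dz":-0.02,"ax":0,"ay":0,"az":-0.95},{"dx":-0.37,"dy":-0.38,"dz":-0.02,"ax":0,"ay":0,"az":-0.95},{"dx":-0.37,"dy":-0.38,"dz":-0.02,"ax":0,"ay":0,"az":-0.95},{"dx":-0.37,"dy":-0.38,"dz":-0.02,"ax":0,"ay":0,"az":-0.95},{"dx":-0.37,"dy":-0.38,"dz":-0.02,"ax":0,"ay":0,"az":-0.95}]' 0
python3 -c "
from h import *
go([.4205,.2845,.12],down(105.5))"
```

```text
time: 0.72
tool_pos: [0.3557, -0.2971, 0.2427]
tool_rot: [-0.0, 0.992, -0.129, -0.0]
contact_force: [1.2, -0.4, 0.3]
gripper_width: 1.0
t 0.72 tcp [ 0.3557 -0.2971  0.2427] d [-0.0863 -0.5787  0.1229] rv [-0.  -0.  -2.1] rows>= 11.2 J [-0.86 -0.36  1.96  0.    1.54 -0.6 ] F [ 1.2 -0.4  0.3] w 1.0
```

```bash
python3 -m handwheel '[{"dx":0.0,"dy":-0.32,"dz":0.02,"ax":0,"ay":0,"az":-0.95},{"dx":0.0,"dy":-0.32,"dz":0.02,"ax":0,"ay":0,"az":-0.95},{"dx":0.0,"dy":-0.32,"dz":0.02,"ax":0,"ay":0,"az":-0.95},{"dx":0.0,"dy":-0.32,"dz":0.02,"ax":0,"ay":0,"az":-0.95},{"dx":0.0,"dy":-0.32,"dz":0.02,"ax":0,"ay":0,"az":-0.95}]' 0
python3 -c "
from h import *
go([.4205,.2845,.10],down(105.5))"
```

```text
time: 1.35
tool_pos: [0.4369, 0.004, 0.2233]
tool_rot: [0.0, 0.943, 0.333, 0.0]
contact_force: [0.7, -0.1, -0.1]
gripper_width: 1.004
t 1.35 tcp [0.4369 0.004  0.2233] d [ 0.1633 -0.2286  0.1232] rv [ 1.000e-03  0.000e+00 -1.162e+00] rows>= 6.2 J [-0.16 -0.42  2.04 -0.    1.52 -0.84] F [ 0.7 -0.1 -0.1] w 1.004
```

```bash
python3 -m handwheel '[{"dx":0.163,"dy":-0.229,"dz":0.123,"ax":0,"ay":0,"az":-0.93},{"dx":0.163,"dy":-0.229,"dz":0.123,"ax":0,"ay":0,"az":-0.93},{"dx":0.163,"dy":-0.229,"dz":0.123,"ax":0,"ay":0,"az":-0.93},{"dx":0.163,"dy":-0.229,"dz":0.123,"ax":0,"ay":0,"az":-0.93},{"dx":0.163,"dy":-0.229,"dz":0.123,"ax":0,"ay":0,"az":-0.93}]' 0
python3 -c "
from h import *
go([.4205,.2845,.060],down(105.5))"
```

```text
time: 1.98
tool_pos: [0.4208, 0.2845, 0.0994]
tool_rot: [-0.0, 0.693, 0.721, -0.0]
contact_force: [1.3, -0.4, 0.5]
gripper_width: 1.002
t 1.98 tcp [0.4208 0.2845 0.0994] d [ 0.     -0.0003  0.0394] rv [-0.     0.    -0.231] rows>= 1.2 J [ 0.45 -0.11  2.   -0.    1.25 -1.16] F [ 1.3 -0.4  0.5] w 1.002
```

```bash
python3 -c "
from h import *
grab('top','a');grab('side','a')"
```

```text
(no output)
```

View pics/side_a.png

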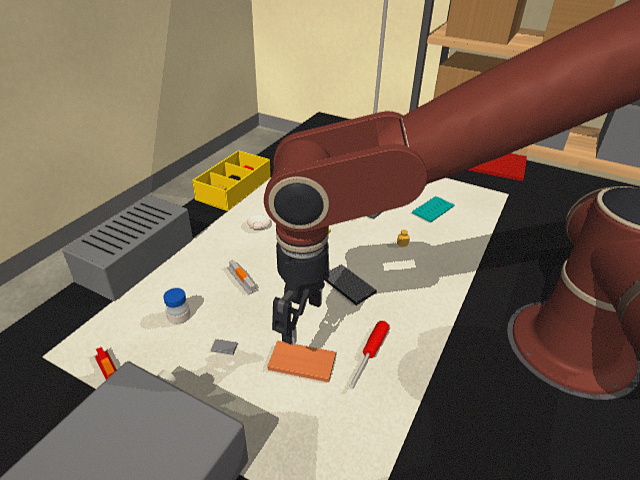

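```bash
python3 - <<'E'
from h import *
from plant import manip
s=manip.state();f=load("side_a.npz");T=rot(s["tool_rot"])
p=s["tool_pos"]
for nm,o in(("tcp",0),("z-13",-.013)):
    for sx in(-.0425,.0425): print(nm,sx,proj(f,p+T[:,0]*sx+T[:,2]*o).round(1))
im=f["image"][270:370,250:350];cv2.imwrite("pics/c1.png",cv2.resize(im,(600,600),interpolation=cv2.INTER_CUBIC))
E
python3 -c "
from h import *
go([.4205,.2845,.030],down(105.5))"
```

```text
tcp -0.0425 [[313.5 309.5]]
tcp 0.0425 [[289.6 343.9]]
z-13 -0.0425 [[313.6 304.1]]
z-13 0.0425 [[289.5 338.4]]
t 2.08 tcp [0.4185 0.2853 0.0968] d [-0.0007  0.0024  0.0668] rv [-0.007  0.001 -0.231] rows>= 1.2 J [ 0.45 -0.1   2.    0.    1.25 -1.16] F [-0.1 -0.8  0.2] w 1.001
```

View pics/c1.png

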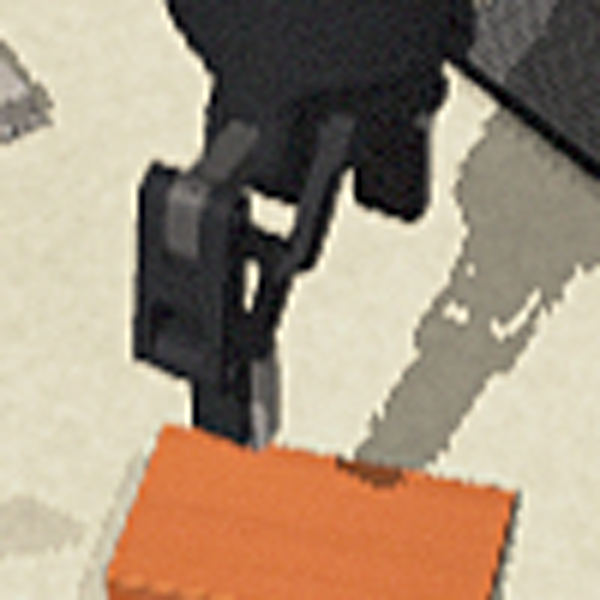

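```bash
python3 -m handwheel '[{"dx":0.0,"dy":0.001,"dz":0.04,"ax":0,"ay":0,"az":-0.231},{"dx":0.0,"dy":0.001,"dz":0.065,"ax":0,"ay":0,"az":-0.231},{"dx":0.0,"dy":0.001,"dz":0.065,"ax":0,"ay":0,"az":-0.231},{"dx":0.0,"dy":0.001,"dz":0.065,"ax":0,"ay":0,"az":-0.231},{"dx":0.0,"dy":0.001,"dz":0.065,"ax":0,"ay":0,"az":-0.231}]' 55
python3 -c "
from h import *
go([.4205,.2845,.02],down(105.5))
grab('side','b')"
```

```text
time: 2.7
tool_pos: [0.424, 0.283, 0.0374]
tool_rot: [0.001, 0.609, 0.794, 0.001]
contact_force: [-1.1, 0.5, -0.1]
gripper_width: 0.785
t 2.70 tcp [0.424  0.283  0.0374] d [ 0.0024 -0.003   0.0174] rv [ 0.003 -0.    -0.008] rows>= 0.3 J [ 0.44 -0.02  2.03 -0.    1.13 -1.39] F [-1.1  0.5 -0.1] w 0.785
```

```bash
python3 - <<'E'
from h import *
from plant import manip
s=manip.state();f=load("side_b.npz");T=rot(s["tool_rot"]);go([.4205,.2845,.02],down(105.5))
p=s["tool_pos"]
for sx in(-.035,.035): print(sx,proj(f,p+T[:,0]*sx).round(1))
im=f["image"][310:410,240:340];cv2.imwrite("pics/c2.png",cv2.resize(im,(600,600),interpolation=cv2.INTER_CUBIC))
E
```

```text
t 2.75 tcp [0.4239 0.283  0.0373] d [ 0.0023 -0.0029  0.0172] rv [ 0.003 -0.    -0.008] rows>= 0.3 J [ 0.44 -0.02  2.03 -0.    1.13 -1.39] F [-0.4  0.6  0.5] w 0.787
-0.035 [[305.1 332.7]]
0.035 [[294.6 363.4]]
```

View pics/c2.png

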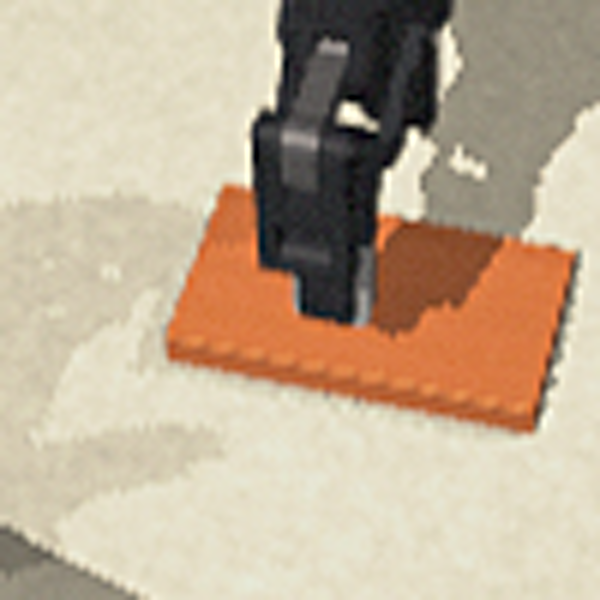

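```bash
python3 -m handwheel '[{"dx":0.002,"dy":-0.003,"dz":0.015,"ax":0,"ay":0,"az":-0.008},{"dx":0.002,"dy":-0.003,"dz":0.025,"ax":0,"ay":0,"az":-0.008},{"dx":0.002,"dy":-0.003,"dz":0.025,"ax":0,"ay":0,"az":-0.008}]' 55
python3 -c "
from h import *
go([.4205,.2845,.005],down(105.5))"
```

```text
time: 3.12
tool_pos: [0.4179, 0.2832, 0.0088]
tool_rot: [-0.001, 0.605, 0.796, -0.002]
contact_force: [-0.4, 0.6, -0.5]
gripper_width: 0.785
t 3.12 tcp [0.4179 0.2832 0.0088] d [0.0006 0.0029 0.0038] rv [-0.003  0.001  0.001] rows>= 0.1 J [ 0.45  0.02  2.05  0.    1.08 -1.39] F [-0.4  0.6 -0.5] w 0.785
```

```bash
python3 -m handwheel '[{"dx":0,"dy":0,"dz":0.003,"ax":0,"ay":0,"az":0},{"dx":0,"dy":0,"dz":0.004,"ax":0,"ay":0,"az":0},{"dx":0,"dy":0,"dz":0.004,"ax":0,"ay":0,"az":0}]' 55
python3 -m handwheel '[{"dx":0,"dy":0,"dz":0.001,"ax":0,"ay":0,"az":0},{"dx":0,"dy":0,"dz":0.002,"ax":0,"ay":0,"az":0}]' 55
```

```text
time: 3.5
tool_pos: [0.4195, 0.2839, 0.0067]
tool_rot: [0.0, 0.605, 0.796, 0.0]
contact_force: [0.3, 0.3, 0.0]
gripper_width: 0.788
time: 3.75
tool_pos: [0.4194, 0.2838, 0.0047]
tool_rot: [0.0, 0.605, 0.796, 0.0]
contact_force: [0.3, 0.2, 0.5]
gripper_width: 0.788
```

```bash
python3 -m handwheel '[{"dx":0,"dy":0,"dz":0.001,"ax":0,"ay":0,"az":0},{"dx":0,"dy":0,"dz":0.002,"ax":0,"ay":0,"az":0}]' 55
python3 -m handwheel '[{"dx":0,"dy":0,"dz":0.001,"ax":0,"ay":0,"az":0},{"dx":0,"dy":0,"dz":0.002,"ax":0,"ay":0,"az":0}]' 55
python3 -c "
from h import *
grab('side','c')
f=load('side_c.npz')
im=f['image'][310:410,240:340];cv2.imwrite('pics/c3.png',cv2.resize(im,(600,600),interpolation=cv2.INTER_CUBIC))"
```

```text
time: 4.0
tool_pos: [0.4193, 0.2838, 0.0025]
tool_rot: [-0.0, 0.605, 0.796, -0.0]
contact_force: [-0.5, -0.3, -0.8]
gripper_width: 0.787
time: 4.25
tool_pos: [0.4193, 0.2838, 0.0005]
tool_rot: [-0.0, 0.605, 0.796, -0.0]
contact_force: [-0.3, -0.7, 0.3]
gripper_width: 0.781
```

View pics/c3.png

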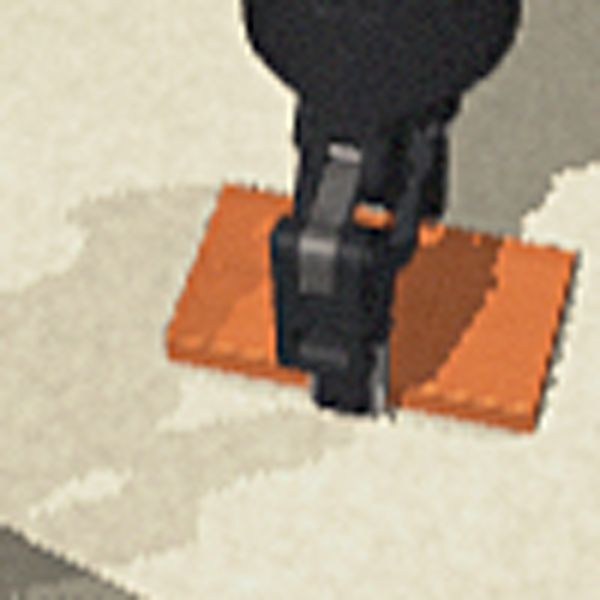

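```bash
python3 -m handwheel '[{"dx":0,"dy":0.001,"dz":0.0015,"ax":0,"ay":0,"az":0},{"dx":0,"dy":0.001,"dz":0.0025,"ax":0,"ay":0,"az":0}]' 55
python3 -m handwheel '[{"dx":0,"dy":0,"dz":0,"ax":0,"ay":0,"az":0},{"dx":0,"dy":0,"dz":0,"ax":0,"ay":0,"az":0},{"dx":0,"dy":0,"dz":0,"ax":0,"ay":0,"az":0}]' 120
```

```text
time: 4.55
tool_pos: [0.4203, 0.2841, -0.002]
tool_rot: [0.0, 0.605, 0.796, 0.0]
contact_force: [-0.9, -0.1, 0.8]
gripper_width: 0.787
time: 4.92
tool_pos: [0.4206, 0.2842, -0.0016]
tool_rot: [0.0, 0.605, 0.796, 0.0]
contact_force: [0.1, 0.5, 2.5]
gripper_width: 0.679
```

```bash
python3 -m handwheel '[{"dx":0,"dy":0,"dz":-0.02,"ax":0,"ay":0,"az":0},{"dx":0,"dy":0,"dz":-0.08,"ax":0,"ay":0,"az":0},{"dx":0,"dy":0,"dz":-0.16,"ax":0,"ay":0,"az":0},{"dx":0,"dy":0,"dz":-0.18,"ax":0,"ay":0,"az":0},{"dx":0,"dy":0,"dz":-0.18,"ax":0,"ay":0,"az":0}]' 120
python3 -c "
from h import *
go([.45,0,.22],down(85));D=deckR();go(D0+D@[.065,0,.05],deckT());go(D0+D@[.065,0,.12],deckT())"
```

```text
time: 5.55
tool_pos: [0.422, 0.2849, 0.1816]
tool_rot: [0.002, 0.605, 0.796, 0.003]
contact_force: [0.0, -1.1, -2.2]
gripper_width: 0.683
t 5.55 tcp [0.422  0.2849 0.1816] d [-0.282  -0.0491 -0.0391] rv [ 0.006 -0.002  0.359] rows>= 4.6 J [ 0.45 -0.2   1.93  0.    1.4  -1.39] F [ 0.  -1.1 -2.2] w 0.683
t 5.55 tcp [0.422  0.2849 0.1816] d [-0.5488 -0.0425  0.0609] rv [-0.474 -0.109  0.426] rows>= 8.9 J [ 0.45 -0.2   1.93  0.    1.4  -1.39] F [ 0.  -1.1 -2.2] w 0.683
t 5.55 tcp [0.422  0.2849 0.1816] d [-0.5349 -0.0719 -0.0011] rv [-0.474 -0.109  0.426] rows>= 8.6 J [ 0.45 -0.2   1.93  0.    1.4  -1.39] F [ 0.  -1.1 -2.2] w 0.683
```

```bash
python3 -m handwheel '[{"dx":-0.29,"dy":-0.04,"dz":-0.04,"ax":-0.2,"ay":-0.05,"az":0.36},{"dx":-0.29,"dy":-0.04,"dz":-0.04,"ax":-0.2,"ay":-0.05,"az":0.36},{"dx":-0.29,"dy":-0.04,"dz":-0.04,"ax":-0.2,"ay":-0.05,"az":0.36},{"dx":-0.29,"dy":-0.04,"dz":-0.04,"ax":-0.2,"ay":-0.05,"az":0.36},{"dx":-0.29,"dy":-0.04,"dz":-0.04,"ax":-0.2,"ay":-0.05,"az":0.36}]' 120
python3 -c "
from h import *
D=deckR();go(D0+D@[.065,0,.10],deckT())"
```

```text
time: 6.18
tool_pos: [0.4579, -0.008, 0.2151]
tool_rot: [0.078, 0.735, 0.671, 0.063]
contact_force: [1.1, 0.2, -1.7]
gripper_width: 0.684
t 6.17 tcp [ 0.4579 -0.008   0.2151] d [-0.2371  0.0575  0.0671] rv [-0.288 -0.012  0.072] rows>= 4.0 J [-0.18 -0.51  2.13  0.01  1.33 -1.66] F [ 1.1  0.2 -1.7] w 0.684
```

```bash
python3 -m handwheel '[{"dx":-0.06,"dy":0.015,"dz":0.0,"ax":-0.08,"ay":0,"az":0.02},{"dx":-0.12,"dy":0.03,"dz":0.02,"ax":-0.16,"ay":-0.01,"az":0.04},{"dx":-0.237,"dy":0.057,"dz":0.067,"ax":-0.288,"ay":-0.012,"az":0.072},{"dx":-0.237,"dy":0.057,"dz":0.067,"ax":-0.288,"ay":-0.012,"az":0.072},{"dx":-0.237,"dy":0.057,"dz":0.067,"ax":-0.288,"ay":-0.012,"az":0.072}]' 120
python3 -m handwheel '[{"dx":0,"dy":0,"dz":0,"ax":0,"ay":0,"az":0}]' 120
python3 -c "
from h import *
D=deckR();go(D0+D@[.065,0,.05],deckT());st();grab('top','d');grab('side','d')"
```

```text
time: 6.8
tool_pos: [0.5038, -0.2505, 0.1601]
tool_rot: [0.181, 0.742, 0.626, 0.156]
contact_force: [0.3, 0.9, -2.3]
gripper_width: 0.674
time: 6.92
tool_pos: [0.5056, -0.2484, 0.164]
tool_rot: [0.183, 0.74, 0.627, 0.158]
contact_force: [0.3, 0.2, -1.7]
gripper_width: 0.68
t 6.92 tcp [ 0.5056 -0.2484  0.164 ] d [-0.003   0.      0.0503] rv [-0.    -0.003 -0.001] rows>= 0.8 J [-0.71 -0.33  2.13  0.31  0.94 -2.25] F [ 0.3  0.2 -1.7] w 0.68
t 6.92 tcp [ 0.5056 -0.2484  0.164 ] deck [0.065  0.0028 0.1003] Fdeck [-0.6  0.2 -1.7] Fw [ 0.3  0.2 -1.7] err rv [-0.    -0.003 -0.001] w 0.68
```

View pics/side_d.png

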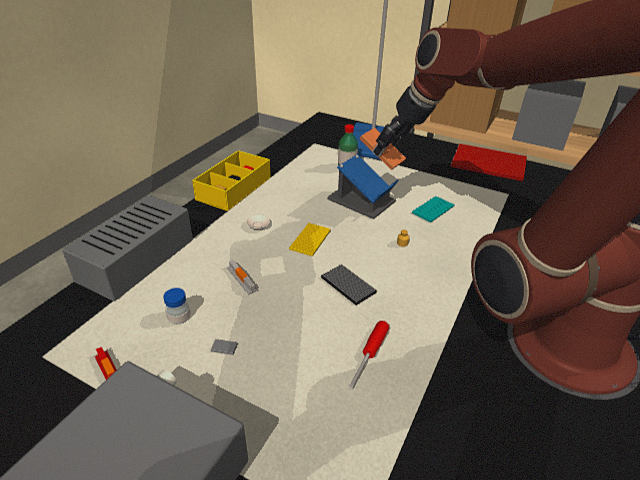

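View pics/top_d.png

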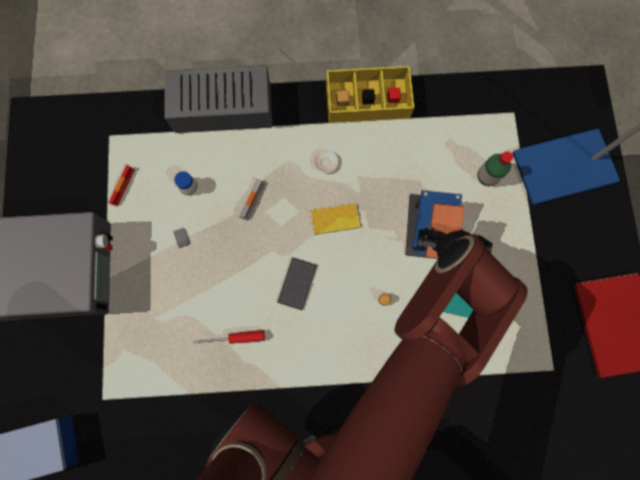

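```bash
python3 - <<'E'
from h import *
D=deckR()
for n,roi,d0 in(("top",(425,195,480,260),(.4955,-.2513,.045)),("side",(350,120,410,175),(.4948,-.2474,.045))):
    f=load(f"{n}_d.npz");H=hsv(f);h,s,v=[H[...,i].astype(int) for i in range(3)]
    m=big((h<18)&(s>115)&(v>60),roi);q=(cloud(f,m)-d0)@D
    print(n,m.sum(),np.percentile(q,[1,50,99],axis=0).round(4))
    k=q[abs(q[:,2]-np.median(q[:,2]))<.004]
    print(cv2.minAreaRect((k[:,:2]*1000).astype(np.float32)))
    A=np.c_[k[:,:2],np.ones(len(k))];print("slopes",np.linalg.lstsq(A,k[:,2],rcond=None)[0].round(4))
E
```

```text
top 813 [[ 0.069  -0.0246  0.1083]
 [ 0.0964  0.0061  0.1133]
 [ 0.1214  0.034   0.2351]]
((93.72523498535156, 4.420812606811523), (56.64994812011719, 59.95399475097656), 0.2379215508699417)
slopes [0.0029 0.0054 0.1129]
side 378 [[ 0.0105 -0.3259 -0.097 ]
 [ 0.0351  0.005   0.1142]
 [ 0.0863  0.0358  0.1507]]
((36.601043701171875, 1.592580795288086), (64.62126922607422, 52.89966583251953), 89.51151275634766)
slopes [-0.0009  0.0003  0.1143]
```

```bash
python3 -m handwheel '[{"dx":-0.0035,"dy":0,"dz":0.04,"ax":0,"ay":0,"az":0},{"dx":-0.0035,"dy":0,"dz":0.075,"ax":0,"ay":0,"az":0},{"dx":-0.0035,"dy":0,"dz":0.09,"ax":0,"ay":0,"az":0},{"dx":-0.0035,"dy":0,"dz":0.09,"ax":0,"ay":0,"az":0},{"dx":-0.0035,"dy":0,"dz":0.09,"ax":0,"ay":0,"az":0}]' 120 >/dev/null
python3 -c "
from h import *
st()"
```

```text
t 7.65 tcp [ 0.549  -0.2589  0.0894] deck [ 0.0692 -0.0005  0.0135] Fdeck [-0.6 -0.4 -0.7] Fw [-0.2 -0.3 -0.9] err rv [ 0.006 -0.     0.003] w 0.682
```

```bash
python3 -m handwheel '[{"dx":0,"dy":0,"dz":0.003,"ax":0,"ay":0,"az":0},{"dx":0,"dy":0,"dz":0.006,"ax":0,"ay":0,"az":0},{"dx":0,"dy":0,"dz":0.006,"ax":0,"ay":0,"az":0}]' 120 >/dev/null
python3 -c "
from h import *
st()"
```

```text
t 8.03 tcp [ 0.551  -0.2599  0.0825] deck [ 0.0679 -0.0011  0.0064] Fdeck [-1.3  0.2 -1.3] Fw [-0.5  0.2 -1.7] err rv [ 0.004 -0.001  0.001] w 0.679
```

```bash
python3 -m handwheel '[{"dx":0,"dy":0,"dz":0.002,"ax":0,"ay":0,"az":0},{"dx":0,"dy":0,"dz":0.004,"ax":0,"ay":0,"az":0},{"dx":0,"dy":0,"dz":0.005,"ax":0,"ay":0,"az":0}]' 120 >/dev/null
python3 -c "
from h import *
st()"
```

```text
t 8.40 tcp [ 0.5534 -0.2602  0.0779] deck [ 0.0679 -0.001   0.0012] Fdeck [-0.6 -0.4 -1.1] Fw [-0.1 -0.4 -1.3] err rv [ 0.004 -0.001  0.001] w 0.683
```

```bash
for i in 1 2; do python3 -m handwheel '[{"dx":0,"dy":0,"dz":0.001,"ax":0,"ay":0,"az":0},{"dx":0,"dy":0,"dz":0.001,"ax":0,"ay":0,"az":0}]' 120 >/dev/null
python3 -c "
from h import *
st()"; done
```

```text
t 8.65 tcp [ 0.5539 -0.2603  0.0772] deck [ 0.068  -0.0011  0.0003] Fdeck [-0.6 -0.2 -1.6] Fw [ 0.2 -0.2 -1.7] err rv [ 0.004 -0.001  0.001] w 0.683
t 8.90 tcp [ 0.5544 -0.2604  0.0764] deck [ 0.0681 -0.001  -0.0006] Fdeck [-0.6  0.2 -1.9] Fw [ 0.4  0.1 -1.9] err rv [ 0.004 -0.001  0.001] w 0.68
```

```bash
for i in 1 ; do python3 -m handwheel '[{"dx":0,"dy":0,"dz":0.001,"ax":0,"ay":0,"az":0},{"dx":0,"dy":0,"dz":0.001,"ax":0,"ay":0,"az":0}]' 120 >/dev/null
python3 -c "
from h import *
st()"; python3 -m handwheel '[{"dx":0,"dy":0,"dz":0.001,"ax":0,"ay":0,"az":0},{"dx":0,"dy":0,"dz":0.001,"ax":0,"ay":0,"az":0}]' 120 >/dev/null
python3 -c "
from h import *
st();grab('side','e')
im=load('side_e.npz')['image'][130:220,310:430];cv2.imwrite('pics/c5.png',cv2.resize(im,(800,600),interpolation=cv2.INTER_CUBIC))"; done
```

```text
t 9.15 tcp [ 0.5547 -0.2605  0.0761] deck [ 0.0682 -0.0011 -0.0011] Fdeck [-3.5  1.8  6.2] Fw [-5.6  2.8  3.8] err rv [ 0.004 -0.001  0.001] w 0.681
t 9.40 tcp [ 0.5548 -0.2605  0.076 ] deck [ 0.0682 -0.0011 -0.0012] Fdeck [-9.9  3.1 19.9] Fw [-17.3   6.   12.9] err rv [ 0.003 -0.001  0.002] w 0.678
```

View pics/c5.png

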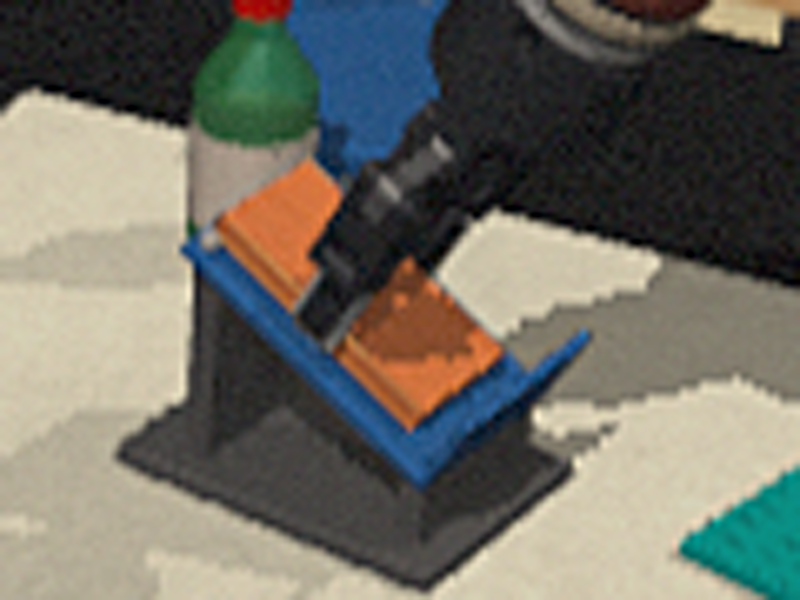

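```bash
python3 -m handwheel '[{"dx":0,"dy":0,"dz":-0.0012,"ax":0,"ay":0,"az":0},{"dx":0,"dy":-0.004,"dz":-0.0012,"ax":0,"ay":0,"az":0},{"dx":0,"dy":-0.008,"dz":-0.0012,"ax":0,"ay":0,"az":0},{"dx":0,"dy":-0.008,"dz":-0.0012,"ax":0,"ay":0,"az":0}]' 120 >/dev/null
python3 -c "
from h import *
st()"
python3 -m handwheel '[{"dx":0,"dy":-0.002,"dz":0,"ax":0,"ay":0,"az":0},{"dx":0,"dy":-0.002,"dz":0,"ax":0,"ay":0,"az":0}]' 120 >/dev/null
python3 -c "
from h import *
st()"
```

```text
t 9.95 tcp [ 0.5479 -0.2597  0.0724] deck [ 0.0604 -0.0014 -0.0011] Fdeck [-1.5 -0.4  3.8] Fw [-3.1  0.2  2.6] err rv [ 0.005 -0.     0.001] w 0.681
t 10.20 tcp [ 0.5465 -0.2594  0.0716] deck [ 0.0588 -0.0014 -0.0011] Fdeck [ 1.4 -0.4  4.8] Fw [-1.1 -0.2  4.9] err rv [ 0.006 -0.     0.001] w 0.683
```

```bash
for i in 1 2; do python3 -m handwheel '[{"dx":0,"dy":-0.0015,"dz":0,"ax":0,"ay":0,"az":0},{"dx":0,"dy":-0.0015,"dz":0,"ax":0,"ay":0,"az":0}]' 120 >/dev/null
python3 -c "
from h import *
st()";done
```

```text
t 10.45 tcp [ 0.5452 -0.2592  0.071 ] deck [ 0.0573 -0.0014 -0.0011] Fdeck [2.2 0.4 4.2] Fw [0.  0.4 4.7] err rv [ 0.006 -0.     0.001] w 0.682
t 10.70 tcp [ 0.5438 -0.2589  0.0702] deck [ 0.0557 -0.0013 -0.0011] Fdeck [1.6 0.2 4.1] Fw [-0.5  0.3  4.4] err rv [ 0.006 -0.     0.001] w 0.682
```

```bash
for i in 1 2; do python3 -m handwheel '[{"dx":0,"dy":-0.0015,"dz":0,"ax":0,"ay":0,"az":0},{"dx":0,"dy":-0.0015,"dz":0,"ax":0,"ay":0,"az":0}]' 120 >/dev/null
python3 -c "
from h import *
st()";done
```

```text
t 10.95 tcp [ 0.5425 -0.2587  0.0695] deck [ 0.0542 -0.0013 -0.0011] Fdeck [2.8 0.2 4.6] Fw [0.3 0.2 5.4] err rv [ 0.006 -0.     0.001] w 0.679
t 11.20 tcp [ 0.5413 -0.2585  0.0688] deck [ 0.0528 -0.0014 -0.0011] Fdeck [ 3.7 -0.5  3.9] Fw [ 1.4 -0.7  5.2] err rv [ 0.006 -0.     0.001] w 0.674
```

```bash
for i in 1 2; do python3 -m handwheel '[{"dx":0,"dy":-0.001,"dz":0,"ax":0,"ay":0,"az":0},{"dx":0,"dy":-0.001,"dz":0,"ax":0,"ay":0,"az":0}]' 120 >/dev/null
python3 -c "
from h import *
st()";done;python3 -c "
from h import *
grab('side','f')
im=load('side_f.npz')['image'][130:220,310:430];cv2.imwrite('pics/c6.png',cv2.resize(im,(800,600),interpolation=cv2.INTER_CUBIC))"
```

```text
t 11.45 tcp [ 0.5412 -0.2587  0.0689] deck [ 0.0528 -0.0015 -0.001 ] Fdeck [ 6.7 -1.1  0.6] Fw [ 5.4 -2.   3.7] err rv [ 0.008  0.    -0.   ] w 0.682
t 11.70 tcp [ 0.541  -0.2587  0.0691] deck [ 0.0527 -0.0015 -0.0007] Fdeck [ 9.   1.4 -0.7] Fw [8.4 0.  3.6] err rv [ 0.01   0.    -0.001] w 0.68
```

View pics/c6.png

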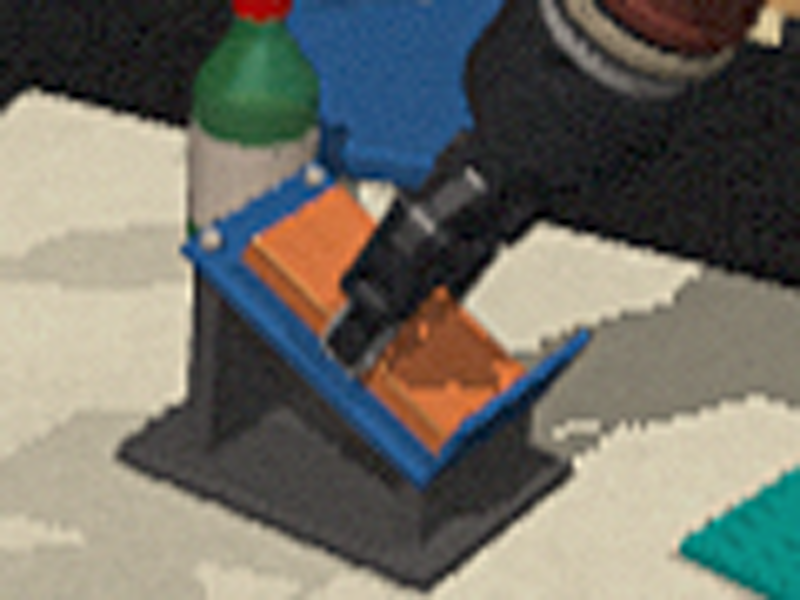

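```bash
python3 -m handwheel '[{"dx":0,"dy":0.0008,"dz":0.0006,"ax":0,"ay":0,"az":0},{"dx":0,"dy":0.0005,"dz":0.001,"ax":0,"ay":0,"az":0}]' 120 >/dev/null
python3 -c "
from h import *
st()"
python3 -m handwheel '[{"dx":0,"dy":0,"dz":0,"ax":0,"ay":0,"az":0},{"dx":0,"dy":0,"dz":0,"ax":0,"ay":0,"az":0},{"dx":0,"dy":0,"dz":0,"ax":0,"ay":0,"az":0}]' 40 >/dev/null
python3 -c "
from h import *
st()"
```

```text
t 12.00 tcp [ 0.5413 -0.2587  0.0688] deck [ 0.0528 -0.0015 -0.0011] Fdeck [ 2.7  1.9 14.7] Fw [-4.1  2.6 14.2] err rv [ 0.008 -0.    -0.   ] w 0.683
t 12.38 tcp [ 0.5391 -0.2573  0.0651] deck [ 0.049  -0.0005 -0.0033] Fdeck [ 0.5 -0.7  0.3] Fw [ 0.2 -0.7  0.5] err rv [ 0.002 -0.002  0.001] w 0.843
```

Released cleanly. Now withdraw along the tool axis and look.

```bash
python3 -m handwheel '[{"dx":0,"dy":0,"dz":-0.02,"ax":0,"ay":0,"az":0},{"dx":0,"dy":0,"dz":-0.07,"ax":0,"ay":0,"az":0},{"dx":0,"dy":0,"dz":-0.12,"ax":0,"ay":0,"az":0},{"dx":0,"dy":0,"dz":-0.15,"ax":0,"ay":0,"az":0},{"dx":0,"dy":0,"dz":-0.15,"ax":0,"ay":0,"az":0}]' 40 >/dev/null
python3 -c "
from h import *
go([.4365,.0605,.1],down(68.7))"
```

```text
t 13.00 tcp [ 0.4704 -0.2475  0.2014] d [ 0.2986 -0.1215  0.0484] rv [ 0.496 -0.049  0.204] rows>= 5.2 J [-0.77 -0.47  2.17  0.32  1.05 -2.28] F [ 0.4 -0.8 -1. ] w 0.845
```

```bash
python3 -m handwheel '[{"dx":0.298,"dy":-0.121,"dz":0.048,"ax":0.496,"ay":-0.049,"az":0.204},{"dx":0.298,"dy":-0.121,"dz":0.048,"ax":0.496,"ay":-0.049,"az":0.204},{"dx":0.298,"dy":-0.121,"dz":0.048,"ax":0.496,"ay":-0.049,"az":0.204},{"dx":0.298,"dy":-0.121,"dz":0.048,"ax":0.496,"ay":-0.049,"az":0.204},{"dx":0.298,"dy":-0.121,"dz":0.048,"ax":0.496,"ay":-0.049,"az":0.204}]' 45 >/dev/null
python3 -c "
from h import *
go([.4365,.0605,.03],down(68.7));grab('side','g');grab('top','g')
a=load('side_g.npz')['image'][130:220,310:430];b=load('top_g.npz')['image'][180:270,390:510]
cv2.imwrite('pics/c7.png',np.vstack([cv2.resize(i,(400,300),interpolation=cv2.INTER_CUBIC) for i in (a,b)]))"
```

```text
t 13.62 tcp [0.4363 0.0463 0.1015] d [ 0.0133 -0.0043  0.0715] rv [-0.009 -0.001  0.002] rows>= 1.2 J [-0.07 -0.29  2.15  0.    1.29 -1.27] F [ 1.   0.9 -0. ] w 0.822
```

View pics/c7.png

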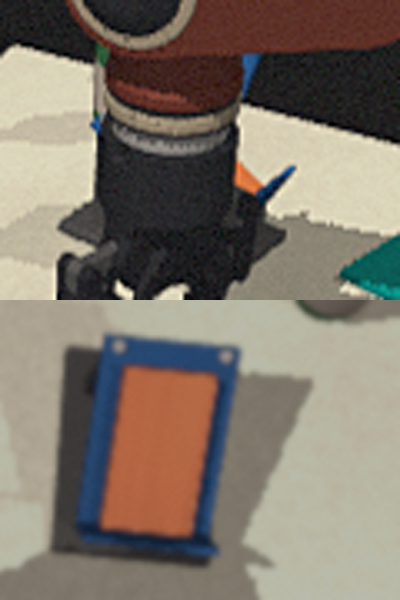

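```bash
python3 - <<'E'
from h import *
D=deckR();f=load("top_g.npz");H=hsv(f);h,s,v=[H[...,i].astype(int) for i in range(3)]
m=big((h<18)&(s>115)&(v>60),(400,190,480,270));q=(cloud(f,m)-D0)@D
print(np.percentile(q,[1,50,99],axis=0).round(4))
vv,u=np.nonzero(m);P=(onplane_n(f,np.c_[u,vv],D0+D[:,2]*.012,D[:,2])-D0)@D
print(cv2.minAreaRect((P[:,:2]*1000).astype(np.float32)))
go([.4365,.0605,.02],down(68.7))
E
```

```text
[[ 0.0011 -0.0313  0.0063]
 [ 0.056  -0.0016  0.0115]
 [ 0.1092  0.0278  0.0166]]
((55.05011749267578, -1.468698501586914), (60.63039016723633, 110.87236022949219), 89.87342071533203)
t 13.72 tcp [0.4333 0.0491 0.0991] d [0.0118 0.0001 0.0791] rv [-0.015 -0.     0.009] rows>= 1.3 J [-0.06 -0.29  2.16  0.01  1.29 -1.27] F [ 0.   0.1 -0.3] w 0.822
```

```bash
python3 -m handwheel '[{"dx":0.012,"dy":0.001,"dz":0.03,"ax":-0.01,"ay":0,"az":0.008},{"dx":0.012,"dy":0.001,"dz":0.06,"ax":-0.01,"ay":0,"az":0.008},{"dx":0.012,"dy":0.001,"dz":0.078,"ax":-0.01,"ay":0,"az":0.008},{"dx":0.012,"dy":0.001,"dz":0.078,"ax":-0.01,"ay":0,"az":0.008},{"dx":0.012,"dy":0.001,"dz":0.078,"ax":-0.01,"ay":0,"az":0.008}]' 50 >/dev/null
python3 -c "
from h import *
go([.438,.0595,.004],down(68.7));grab('top','h');grab('side','h')
a=load('side_h.npz')['image'][220:340,280:440];b=load('top_h.npz')['image'][220:340,220:380]
cv2.imwrite('pics/c8.png',np.vstack([cv2.resize(i,(400,300),interpolation=cv2.INTER_CUBIC) for i in (a,b)]))"
```

```text
t 14.35 tcp [0.4426 0.0549 0.0266] d [ 0.0025 -0.0061  0.0226] rv [ 0.005 -0.002 -0.007] rows>= 0.4 J [-0.04 -0.16  2.18  0.    1.11 -1.24] F [0.9 0.1 0.2] w 0.804
```

View pics/c8.png

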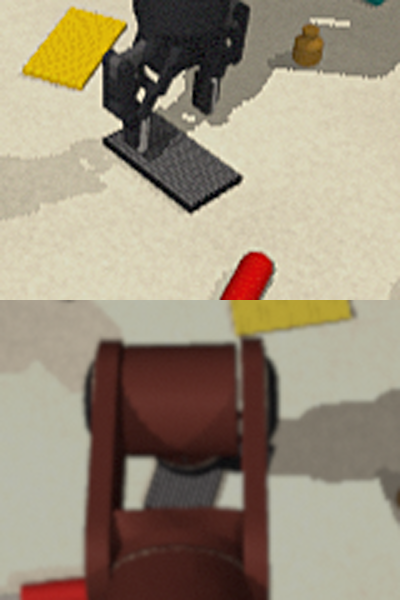

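```bash
python3 -m handwheel '[{"dx":0.002,"dy":-0.004,"dz":0.0,"ax":0,"ay":0,"az":-0.006},{"dx":0.002,"dy":-0.004,"dz":0.01,"ax":0,"ay":0,"az":-0.006},{"dx":0.002,"dy":-0.004,"dz":0.01,"ax":0,"ay":0,"az":-0.006}]' 50 >/dev/null
python3 -c "
from h import *
go([.438,.0595,.004],down(68.7))"
```

```text
t 14.82 tcp [0.4386 0.0585 0.0157] d [ 0.0007 -0.001   0.0117] rv [ 0.003 -0.001 -0.001] rows>= 0.2 J [-0.04 -0.15  2.2   0.    1.09 -1.23] F [-0.4 -0.2 -0.3] w 0.806
```

```bash
python3 -m handwheel '[{"dx":0.001,"dy":-0.001,"dz":0.006,"ax":0,"ay":0,"az":0},{"dx":0.001,"dy":-0.001,"dz":0.012,"ax":0,"ay":0,"az":0},{"dx":0.001,"dy":-0.001,"dz":0.012,"ax":0,"ay":0,"az":0}]' 55 >/dev/null
python3 -c "
from h import *
go([.438,.0595,-.002],down(68.7))"
```

```text
t 15.20 tcp [0.4384 0.0598 0.0039] d [-0.0004 -0.0003  0.0059] rv [ 0.004 -0.001 -0.001] rows>= 0.1 J [-0.03 -0.13  2.2   0.    1.06 -1.23] F [0.1 0.4 0.3] w 0.782
```

```bash
python3 -m handwheel '[{"dx":0,"dy":0,"dz":0.003,"ax":0,"ay":0,"az":0},{"dx":0,"dy":0,"dz":0.006,"ax":0,"ay":0,"az":0},{"dx":0,"dy":0,"dz":0.006,"ax":0,"ay":0,"az":0}]' 55
python3 -m handwheel '[{"dx":0,"dy":0,"dz":0,"ax":0,"ay":0,"az":0},{"dx":0,"dy":0,"dz":0,"ax":0,"ay":0,"az":0},{"dx":0,"dy":0,"dz":0,"ax":0,"ay":0,"az":0}]' 120
python3 -m handwheel '[{"dx":0,"dy":0,"dz":-0.02,"ax":0,"ay":0,"az":0},{"dx":0,"dy":0,"dz":-0.08,"ax":0,"ay":0,"az":0},{"dx":0,"dy":0,"dz":-0.16,"ax":0,"ay":0,"az":0},{"dx":0,"dy":0,"dz":-0.18,"ax":0,"ay":0,"az":0},{"dx":0,"dy":0,"dz":-0.18,"ax":0,"ay":0,"az":0}]' 120
python3 -c "
from h import *
D=deckR();go(D0+D@[.062,-.0015,.09],deckT())"
```

```text
time: 15.58
tool_pos: [0.4389, 0.0597, -0.0016]
tool_rot: [0.001, 0.826, 0.564, 0.002]
contact_force: [0.3, -0.1, -1.1]
gripper_width: 0.785
time: 15.95
tool_pos: [0.4396, 0.0597, -0.0006]
tool_rot: [0.002, 0.826, 0.564, 0.003]
contact_force: [-0.9, -0.8, 5.8]
gripper_width: 0.666
time: 16.58
tool_pos: [0.4402, 0.0597, 0.1821]
tool_rot: [0.004, 0.826, 0.564, 0.005]
contact_force: [-0.5, 0.2, -1.7]
gripper_width: 0.671
t 16.57 tcp [0.4402 0.0597 0.1821] d [-0.2671  0.1758  0.0295] rv [-0.474  0.048 -0.205] rows>= 5.1 J [-0.03 -0.38  2.08  0.    1.43 -1.23] F [-0.5  0.2 -1.7] w 0.671
```

```bash
python3 -m handwheel '[{"dx":-0.06,"dy":0.03,"dz":-0.02,"ax":-0.1,"ay":0.01,"az":-0.04},{"dx":-0.12,"dy":0.07,"dz":-0.03,"ax":-0.2,"ay":0.02,"az":-0.09},{"dx":-0.18,"dy":0.115,"dz":-0.02,"ax":-0.3,"ay":0.03,"az":-0.13},{"dx":-0.23,"dy":0.15,"dz":0.0,"ax":-0.4,"ay":0.04,"az":-0.17},{"dx":-0.267,"dy":0.176,"dz":0.029,"ax":-0.474,"ay":0.048,"az":-0.205}]' 120
python3 -m handwheel '[{"dx":0,"dy":0,"dz":0,"ax":0,"ay":0,"az":0},{"dx":0,"dy":0,"dz":0,"ax":0,"ay":0,"az":0}]' 120 >/dev/null
python3 -c "
from h import *
D=deckR();go(D0+D@[.062,-.0015,.03],deckT());st();grab('top','i')
f=load('top_i.npz');H=hsv(f);h,s,v=[H[...,i].astype(int) for i in range(3)]
cv2.imwrite('pics/c9.png',cv2.resize(f['image'][170:270,390:510],(720,600),interpolation=cv2.INTER_CUBIC))
"
```

```text
time: 17.2
tool_pos: [0.4996, -0.236, 0.1574]
tool_rot: [0.183, 0.741, 0.628, 0.154]
contact_force: [2.0, 0.2, -1.7]
gripper_width: 0.67
t 17.45 tcp [ 0.4992 -0.2333  0.1568] d [-0.0182  0.009   0.0679] rv [-0.012 -0.001 -0.001] rows>= 1.1 J [-0.69 -0.36  2.16  0.29  0.94 -2.22] F [ 0.3  0.1 -1.1] w 0.669
t 17.45 tcp [ 0.4992 -0.2333  0.1568] deck [0.0538 0.0167 0.098 ] Fdeck [-0.3  0.2 -1.1] Fw [ 0.3  0.1 -1.1] err rv [-0.012 -0.001 -0.001] w 0.669
```

View pics/c9.png

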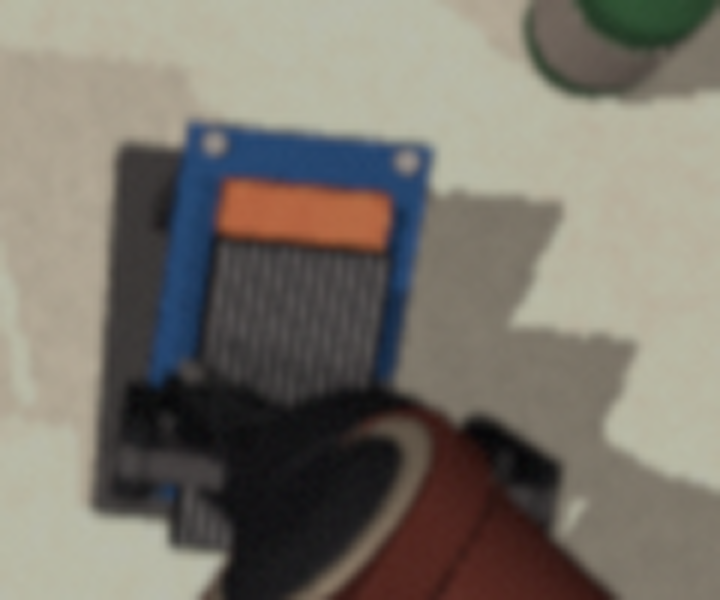

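```bash
python3 -m handwheel '[{"dx":-0.018,"dy":0.009,"dz":0.02,"ax":-0.012,"ay":0,"az":0},{"dx":-0.018,"dy":0.012,"dz":0.05,"ax":-0.012,"ay":0,"az":0},{"dx":-0.018,"dy":0.012,"dz":0.05,"ax":-0.012,"ay":0,"az":0},{"dx":-0.018,"dy":0.012,"dz":0.05,"ax":-0.012,"ay":0,"az":0}]' 120 >/dev/null
python3 - <<'E'
from h import *
st();f=grab('top','j');D=deckR();h,s,v=[hsv(f)[...,i].astype(int) for i in range(3)]
m=np.zeros(h.shape,bool);m[185:265,395:485]=1
vv,u=np.nonzero(m&(f["z_map"]>0));q=(f["xyz"]+rays(f,np.c_[u,vv])*f["z_map"][vv,u][:,None]-D0)@D
from plant import manip
z=(D.T@(manip.state()["tool_pos"]-D0))[2]+.008
k=(abs(q[:,2]-z)<.006)&(q[:,0]>.06)&(q[:,0]<.14)&(abs(q[:,1])<.04);q=q[k]
print(z,np.percentile(q,[1,50,99],axis=0).round(4));A=np.c_[q[:,:2],np.ones(len(q))];print(np.linalg.lstsq(A,q[:,2],rcond=None)[0].round(4))
b=q[q[:,0]>q[:,0].max()-.03];print(cv2.minAreaRect((b[:,:2]*1000).astype(np.float32)),q[:,0].max())
cv2.imwrite('pics/c10.png',cv2.resize(f['image'][170:270,390:510],(720,600),interpolation=cv2.INTER_CUBIC))
E
```

```text
t 18.00 tcp [ 0.5313 -0.2565  0.1218] deck [ 0.0687 -0.001   0.0504] Fdeck [-0.4 -0.4 -0.7] Fw [-0.1 -0.4 -0.8] err rv [0.006 0.    0.002] w 0.671
0.058820562007531926 [[ 0.0723 -0.031   0.0539]
 [ 0.0993 -0.0008  0.0583]
 [ 0.124   0.0288  0.0625]]
[-0.0059  0.0065  0.0589]
((109.4908447265625, -1.2422122955322266), (61.1207160949707, 29.879968643188477), 89.79247283935547) 0.12438281611012433
```

View pics/c10.png

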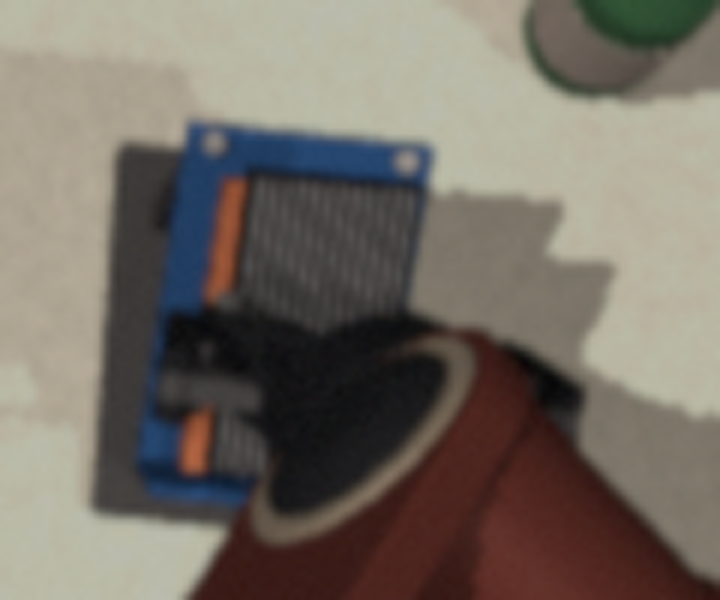

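```bash
python3 -m handwheel '[{"dx":-0.0005,"dy":-0.004,"dz":0.015,"ax":0,"ay":0,"az":0},{"dx":-0.0005,"dy":-0.008,"dz":0.028,"ax":0,"ay":0,"az":0},{"dx":-0.0005,"dy":-0.008,"dz":0.032,"ax":0,"ay":0,"az":0},{"dx":-0.0005,"dy":-0.008,"dz":0.032,"ax":0,"ay":0,"az":0}]' 120 >/dev/null
python3 -c "
from h import *
st()"
```

```text
t 18.55 tcp [ 0.5383 -0.2591  0.0878] deck [ 0.0592 -0.0024  0.017 ] Fdeck [-0.5  0.3 -1.7] Fw [ 0.4  0.2 -1.7] err rv [ 0.003  0.    -0.   ] w 0.671
```

```bash
python3 -m handwheel '[{"dx":0.0008,"dy":0,"dz":0.002,"ax":0,"ay":0,"az":0},{"dx":0.0008,"dy":0,"dz":0.003,"ax":0,"ay":0,"az":0},{"dx":0.0008,"dy":0,"dz":0.003,"ax":0,"ay":0,"az":0}]' 120 >/dev/null
python3 -c "
from h import *
st()"
python3 -m handwheel '[{"dx":0,"dy":0,"dz":0.001,"ax":0,"ay":0,"az":0},{"dx":0,"dy":0,"dz":0.001,"ax":0,"ay":0,"az":0}]' 120 >/dev/null
python3 -c "
from h import *
st()"
```

```text
t 18.93 tcp [ 0.5402 -0.2588  0.0863] deck [ 0.0601 -0.0018  0.0148] Fdeck [-1.1  0.2 -1.8] Fw [-0.1  0.3 -2.1] err rv [0.005 0.001 0.001] w 0.671
t 19.18 tcp [ 0.5406 -0.2588  0.0851] deck [ 0.0599 -0.0018  0.0136] Fdeck [ 0.1 -0.8 -2.2] Fw [ 1.  -1.  -1.8] err rv [0.004 0.001 0.   ] w 0.673
```

```bash
for i in 1 2; do python3 -m handwheel '[{"dx":0,"dy":0,"dz":0.0008,"ax":0,"ay":0,"az":0},{"dx":0,"dy":0,"dz":0.0008,"ax":0,"ay":0,"az":0}]' 120 >/dev/null
python3 -c "
from h import *
st()";done
```

```text
t 19.43 tcp [ 0.5409 -0.2589  0.0844] deck [ 0.0599 -0.0018  0.0128] Fdeck [-1.1 -0.5 -1.8] Fw [-0.2 -0.4 -2.1] err rv [0.004 0.001 0.   ] w 0.67
t 19.68 tcp [ 0.5414 -0.259   0.0837] deck [ 0.0599 -0.0018  0.012 ] Fdeck [-0.9  0.2 -1.5] Fw [-0.1  0.2 -1.8] err rv [0.004 0.001 0.   ] w 0.672
```

```bash
for i in 1 2; do python3 -m handwheel '[{"dx":0,"dy":0,"dz":0.0006,"ax":0,"ay":0,"az":0},{"dx":0,"dy":0,"dz":0.0006,"ax":0,"ay":0,"az":0}]' 120 >/dev/null
python3 -c "
from h import *
st()";done
```

```text
t 19.93 tcp [ 0.5414 -0.259   0.0836] deck [ 0.06   -0.0018  0.0119] Fdeck [-3.2  1.4  7.3] Fw [-5.9  2.4  4.9] err rv [0.004 0.    0.001] w 0.673
t 20.18 tcp [ 0.5415 -0.259   0.0836] deck [ 0.06   -0.0018  0.0118] Fdeck [-6.1  1.3 14. ] Fw [-11.6   3.3   9.5] err rv [ 0.003 -0.     0.001] w 0.672
```

```bash
python3 -m handwheel '[{"dx":0,"dy":-0.001,"dz":-0.0008,"ax":0,"ay":0,"az":0},{"dx":0,"dy":-0.003,"dz":-0.0008,"ax":0,"ay":0,"az":0},{"dx":0,"dy":-0.004,"dz":-0.0008,"ax":0,"ay":0,"az":0},{"dx":0,"dy":-0.004,"dz":-0.0008,"ax":0,"ay":0,"az":0}]' 120 >/dev/null
python3 -c "
from h import *
st()"
for i in 1 2; do python3 -m handwheel '[{"dx":0,"dy":-0.001,"dz":0,"ax":0,"ay":0,"az":0},{"dx":0,"dy":-0.001,"dz":0,"ax":0,"ay":0,"az":0}]' 120 >/dev/null
python3 -c "
from h import *
st()";done
```

```text
t 20.68 tcp [ 0.5384 -0.2587  0.082 ] deck [ 0.0565 -0.002   0.0119] Fdeck [1.  0.3 1.8] Fw [0.1 0.3 2.1] err rv [0.005 0.001 0.   ] w 0.671
t 20.93 tcp [ 0.5375 -0.2586  0.0816] deck [ 0.0555 -0.002   0.0119] Fdeck [ 2.5 -1.2  2.3] Fw [ 1.  -1.4  3.2] err rv [0.005 0.001 0.   ] w 0.67
t 21.18 tcp [ 0.5372 -0.2586  0.0815] deck [ 0.0552 -0.0021  0.012 ] Fdeck [ 6.3 -0.4 -0.8] Fw [ 5.8 -1.3  2.2] err rv [ 0.007  0.002 -0.   ] w 0.674
```

Stopped on the backstop at x≈0.055. Restore a light seating force and release.

```bash
python3 -m handwheel '[{"dx":0,"dy":0.0002,"dz":0.0005,"ax":0,"ay":0,"az":0},{"dx":0,"dy":0.0002,"dz":0.0008,"ax":0,"ay":0,"az":0}]' 120 >/dev/null
python3 -c "
from h import *
st()"
python3 -m handwheel '[{"dx":0,"dy":0,"dz":0,"ax":0,"ay":0,"az":0},{"dx":0,"dy":0,"dz":0,"ax":0,"ay":0,"az":0},{"dx":0,"dy":0,"dz":0,"ax":0,"ay":0,"az":0}]' 40 >/dev/null
python3 -c "
from h import *
st()"
python3 -m handwheel '[{"dx":0,"dy":0,"dz":-0.02,"ax":0,"ay":0,"az":0},{"dx":0,"dy":0,"dz":-0.07,"ax":0,"ay":0,"az":0},{"dx":0,"dy":0,"dz":-0.12,"ax":0,"ay":0,"az":0},{"dx":0,"dy":0,"dz":-0.15,"ax":0,"ay":0,"az":0},{"dx":0,"dy":0,"dz":-0.15,"ax":0,"ay":0,"az":0}]' 40 >/dev/null
python3 -c "
from h import *
go([.643,.1565,.12],down(62.3))"
```

```text
t 21.43 tcp [ 0.5373 -0.2587  0.0814] deck [ 0.0552 -0.0021  0.0118] Fdeck [ 0.3  0.9 13.7] Fw [-5.9  1.9 12.3] err rv [0.005 0.001 0.001] w 0.673
t 21.80 tcp [ 0.5361 -0.2577  0.0788] deck [ 0.0528 -0.0014  0.0102] Fdeck [ 0.1 -0.1 -0.3] Fw [ 0.2 -0.1 -0.2] err rv [ 0.002 -0.     0.   ] w 0.844
t 22.43 tcp [ 0.4673 -0.2475  0.215 ] d [0.4278 0.0496 0.133 ] rv [ 0.494 -0.075  0.313] rows>= 7.2 J [-0.77 -0.49  2.16  0.31  1.08 -2.27] F [ 0.   0.6 -0.3] w 0.845
```

```bash
python3 -m handwheel '[{"dx":0.24,"dy":0.03,"dz":0.05,"ax":0.494,"ay":-0.075,"az":0.313},{"dx":0.24,"dy":0.03,"dz":0.05,"ax":0.494,"ay":-0.075,"az":0.313},{"dx":0.24,"dy":0.03,"dz":0.05,"ax":0.494,"ay":-0.075,"az":0.313},{"dx":0.428,"dy":0.05,"dz":0.133,"ax":0.494,"ay":-0.075,"az":0.313},{"dx":0.428,"dy":0.05,"dz":0.133,"ax":0.494,"ay":-0.075,"az":0.313}]' 140 >/dev/null
python3 -c "
from h import *
go([.643,.1565,.1],down(62.3))"
```

```text
t 23.05 tcp [0.5775 0.0179 0.1563] d [ 0.1531 -0.0057  0.0564] rv [-0.009 -0.     0.002] rows>= 2.6 J [-0.1   0.    1.79  0.    1.36 -1.19] F [ 0.9 -0.3  0.1] w 0.449
```

```bash
python3 -m handwheel '[{"dx":0.153,"dy":-0.006,"dz":0.05,"ax":-0.009,"ay":0,"az":0.002},{"dx":0.153,"dy":-0.006,"dz":0.05,"ax":-0.009,"ay":0,"az":0.002},{"dx":0.153,"dy":-0.006,"dz":0.05,"ax":-0.009,"ay":0,"az":0.002},{"dx":0.153,"dy":-0.006,"dz":0.05,"ax":-0.009,"ay":0,"az":0.002},{"dx":0.153,"dy":-0.006,"dz":0.05,"ax":-0.009,"ay":0,"az":0.002}]' 140 >/dev/null
python3 - <<'E'
from h import *
go([.643,.1565,.04],down(62.3))
f=grab('top','k');g=grab('side','k');D=deckR();h,s,v=[hsv(f)[...,i].astype(int) for i in range(3)]
m=np.zeros(h.shape,bool);m[180:270,395:485]=1
vv,u=np.nonzero(m&(f["z_map"]>0));q=(f["xyz"]+rays(f,np.c_[u,vv])*f["z_map"][vv,u][:,None]-D0)@D
k=(abs(q[:,2]-.02)<.006)&(q[:,0]>.004)&(q[:,0]<.14)&(abs(q[:,1])<.04);q=q[k]
print(np.percentile(q,[1,50,99],axis=0).round(4));print(cv2.minAreaRect((q[:,:2]*1000).astype(np.float32)))
print(np.linalg.lstsq(np.c_[q[:,:2],np.ones(len(q))],q[:,2],rcond=None)[0].round(4))
cv2.imwrite('pics/c11.png',np.vstack([cv2.resize(i,(400,300),interpolation=cv2.INTER_CUBIC) for i in (f['image'][180:270,390:510],g['image'][215:305,190:310])]))
E
```

```text
t 23.68 tcp [0.6412 0.1537 0.1081] d [0.0033 0.0002 0.0681] rv [ 0.001  0.    -0.001] rows>= 1.1 J [ 0.12  0.23  1.63 -0.    1.28 -0.96] F [ 0.3 -0.4  0.4] w 0.451
[[ 0.005  -0.032   0.0149]
 [ 0.0586 -0.0022  0.0195]
 [ 0.1104  0.0272  0.0244]]
((57.657188415527344, -2.147106170654297), (107.35337829589844, 61.0847053527832), 0.1739708036184311)
[0.0005 0.0002 0.0195]
```

View pics/c11.png

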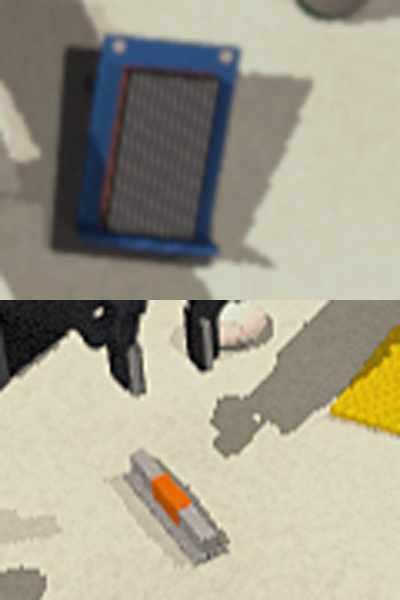

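```bash
python3 -m handwheel '[{"dx":0.003,"dy":0,"dz":0.04,"ax":0,"ay":0,"az":0},{"dx":0.003,"dy":0,"dz":0.068,"ax":0,"ay":0,"az":0},{"dx":0.003,"dy":0,"dz":0.068,"ax":0,"ay":0,"az":0},{"dx":0.003,"dy":0,"dz":0.068,"ax":0,"ay":0,"az":0}]' 140 >/dev/null
python3 - <<'E'
from h import *
go([.643,.1565,.025],down(62.3))
f=grab('side','l');cv2.imwrite('pics/c12.png',cv2.resize(f['image'][215:305,190:310],(800,600),interpolation=cv2.INTER_CUBIC))
E
```

```text
t 24.27 tcp [0.6448 0.1561 0.0438] d [-0.0005 -0.0019  0.0188] rv [ 0.006 -0.003 -0.002] rows>= 0.3 J [ 0.13  0.31  1.65 -0.    1.17 -0.96] F [ 0.3 -0.2  0.9] w 0.451
```

View pics/c12.png

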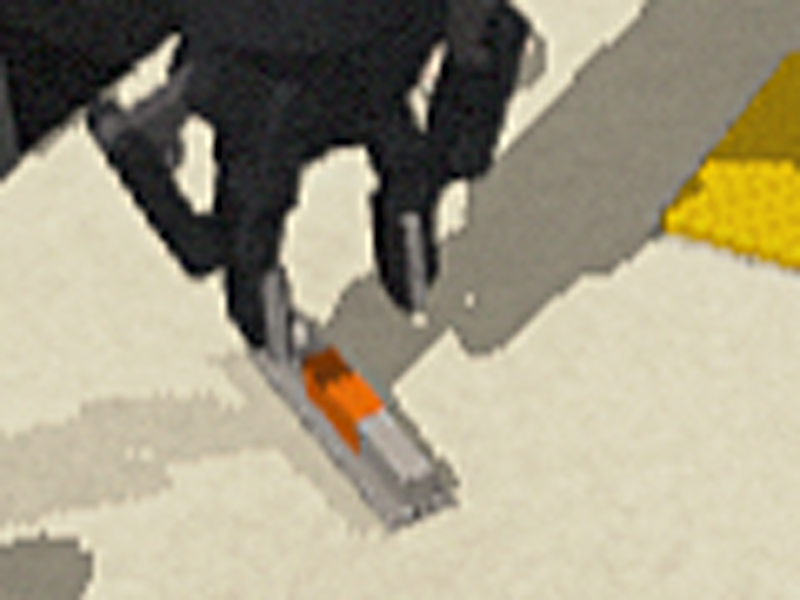

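```bash
python3 -m handwheel '[{"dx":0,"dy":-0.002,"dz":0.015,"ax":0,"ay":0,"az":0},{"dx":0,"dy":-0.002,"dz":0.03,"ax":0,"ay":0,"az":0},{"dx":0,"dy":-0.002,"dz":0.03,"ax":0,"ay":0,"az":0},{"dx":0,"dy":-0.002,"dz":0.03,"ax":0,"ay":0,"az":0}]' 140 >/dev/null
python3 -c "
from h import *
go([.643,.1565,.0065],down(62.3))"
```

```text
t 24.82 tcp [0.642  0.1576 0.0118] d [-0.0006  0.0014  0.0053] rv [ 0.003 -0.002 -0.001] rows>= 0.1 J [ 0.13  0.35  1.66 -0.    1.13 -0.96] F [ 0.2 -0.6 -0.5] w 0.451
```

```bash
python3 -m handwheel '[{"dx":0,"dy":0,"dz":0.002,"ax":0,"ay":0,"az":0},{"dx":0,"dy":0,"dz":0.0045,"ax":0,"ay":0,"az":0},{"dx":0,"dy":0,"dz":0.0045,"ax":0,"ay":0,"az":0}]' 140
python3 -m handwheel '[{"dx":0,"dy":0,"dz":0,"ax":0,"ay":0,"az":0},{"dx":0,"dy":0,"dz":0,"ax":0,"ay":0,"az":0},{"dx":0,"dy":0,"dz":0,"ax":0,"ay":0,"az":0},{"dx":0,"dy":0,"dz":0,"ax":0,"ay":0,"az":0}]' 235
python3 -m handwheel '[{"dx":0,"dy":0,"dz":-0.02,"ax":0,"ay":0,"az":0},{"dx":0,"dy":0,"dz":-0.08,"ax":0,"ay":0,"az":0},{"dx":0,"dy":0,"dz":-0.13,"ax":0,"ay":0,"az":0},{"dx":0,"dy":0,"dz":-0.16,"ax":0,"ay":0,"az":0},{"dx":0,"dy":0,"dz":-0.16,"ax":0,"ay":0,"az":0}]' 235
python3 - <<'E'
from h import *
D=deckR();go(D0+D@[.062,-.002,.12],deckT())
f=grab('side','m');cv2.imwrite('pics/c13.png',cv2.resize(f['image'][120:300,170:410],(800,600),interpolation=cv2.INTER_CUBIC))
E
```

```text
time: 25.2
tool_pos: [0.642, 0.1576, 0.0075]
tool_rot: [0.001, 0.856, 0.517, 0.002]
contact_force: [-0.7, 0.2, 0.7]
gripper_width: 0.452
time: 25.7
tool_pos: [0.6424, 0.1577, 0.0079]
tool_rot: [0.001, 0.856, 0.517, 0.002]
contact_force: [0.2, -0.2, 1.1]
gripper_width: 0.096
time: 26.32
tool_pos: [0.6436, 0.1579, 0.1726]
tool_rot: [0.003, 0.856, 0.517, 0.005]
contact_force: [-0.5, -0.1, -1.8]
gripper_width: 0.096
t 26.32 tcp [0.6436 0.1579 0.1726] d [-0.4321  0.0574 -0.0097] rv [-0.473  0.073 -0.315] rows>= 7.0 J [ 0.13  0.17  1.58 -0.    1.37 -0.96] F [-0.5 -0.1 -1.8] w 0.096
```

View pics/c13.png

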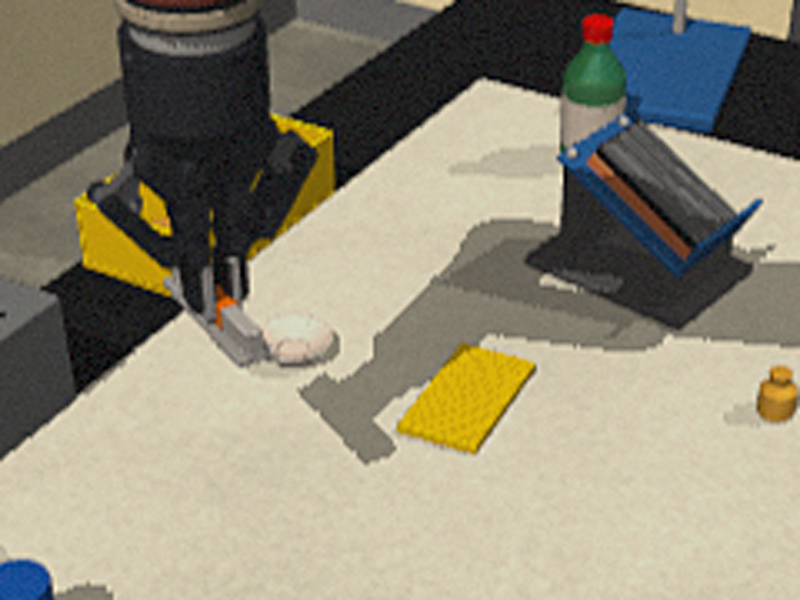

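```bash
python3 -m handwheel '[{"dx":-0.29,"dy":0.03,"dz":-0.05,"ax":-0.3,"ay":0.05,"az":-0.21},{"dx":-0.29,"dy":0.03,"dz":-0.05,"ax":-0.3,"ay":0.05,"az":-0.21},{"dx":-0.29,"dy":0.03,"dz":-0.05,"ax":-0.3,"ay":0.05,"az":-0.21},{"dx":-0.29,"dy":0.03,"dz":-0.05,"ax":-0.3,"ay":0.05,"az":-0.21},{"dx":-0.29,"dy":0.03,"dz":-0.05,"ax":-0.3,"ay":0.05,"az":-0.21}]' 235 >/dev/null
python3 -c "
from h import *
D=deckR();go(D0+D@[.062,-.002,.10],deckT())"
```

```text
t 27.00 tcp [ 0.5303 -0.1144  0.2144] d [-0.1417 -0.005   0.0501] rv [-0.185  0.024 -0.106] rows>= 2.4 J [-0.38 -0.34  2.02  0.05  1.17 -1.69] F [ 0.6  0.6 -1.3] w 0.096
```

```bash
python3 -m handwheel '[{"dx":-0.06,"dy":0,"dz":0,"ax":-0.08,"ay":0.01,"az":-0.05},{"dx":-0.142,"dy":-0.005,"dz":0.03,"ax":-0.185,"ay":0.024,"az":-0.106},{"dx":-0.142,"dy":-0.005,"dz":0.05,"ax":-0.185,"ay":0.024,"az":-0.106},{"dx":-0.142,"dy":-0.005,"dz":0.05,"ax":-0.185,"ay":0.024,"az":-0.106},{"dx":-0.142,"dy":-0.005,"dz":0.05,"ax":-0.185,"ay":0.024,"az":-0.106}]' 235 >/dev/null
python3 -m handwheel '[{"dx":0,"dy":0,"dz":0,"ax":0,"ay":0,"az":0}]' 235 >/dev/null
python3 - <<'E'
from h import *
st()
f=grab('top','n');cv2.imwrite('pics/c14.png',cv2.resize(f['image'][180:270,390:510],(800,600),interpolation=cv2.INTER_CUBIC))
E
```

```text
t 27.75 tcp [ 0.506  -0.2508  0.1664] deck [0.0667 0.0005 0.102 ] Fdeck [-0.2 -0.  -1.6] Fw [ 0.6 -0.1 -1.5] err rv [ 0.006 -0.     0.003] w 0.096
```

View pics/c14.png

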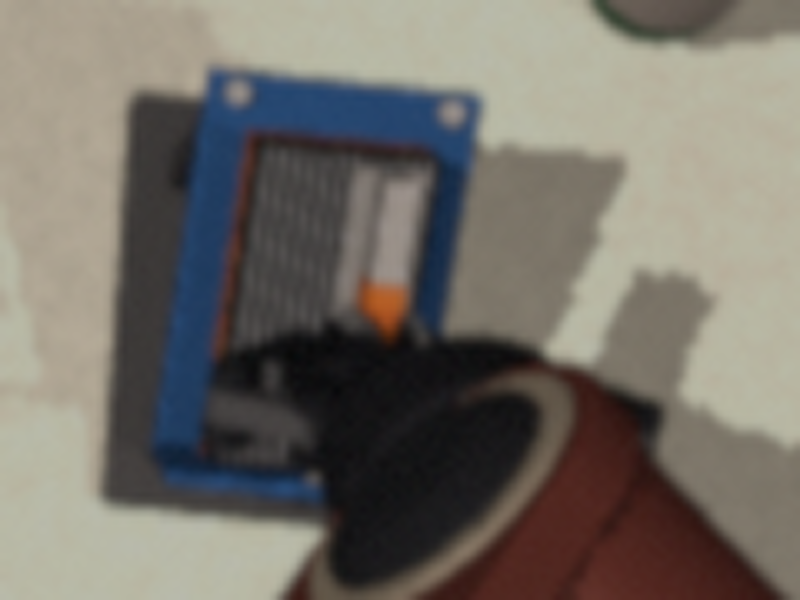

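```bash
python3 - <<'E'
from h import *
f=load('top_n.npz');D=deckR();h,s,v=[hsv(f)[...,i].astype(int) for i in range(3)]
m=np.zeros(h.shape,bool);m[195:232,440:460]=1
vv,u=np.nonzero(m&(f["z_map"]>0));q=(f["xyz"]+rays(f,np.c_[u,vv])*f["z_map"][vv,u][:,None]-D0)@D
for a,b in((.107,.12),(.09,.105)):
    k=q[(q[:,2]>a)&(q[:,2]<b)&(q[:,0]>.08)];print(len(k),np.percentile(k,[2,50,98],axis=0).round(4))
    c,sz,an=cv2.minAreaRect((k[:,:2]*1000).astype(np.float32));print(c,sz,an)
    print("slope z/x",np.polyfit(k[:,0],k[:,2],1)[0].round(3),"y/x",np.polyfit(k[:,0],k[:,1],1)[0].round(4))
E
```

```text
121 [[ 0.0805 -0.0047  0.1081]
 [ 0.0993  0.0009  0.1131]
 [ 0.1197  0.0061  0.1173]]
(100.35459899902344, 0.030159473419189453) (12.231205940246582, 40.44562530517578) 89.59780883789062
slope z/x -0.021 y/x -0.007
108 [[ 0.0809 -0.0108  0.0938]
 [ 0.1018  0.0065  0.0982]
 [ 0.12    0.0114  0.103 ]]
(100.01866149902344, 0.0684366226196289) (40.330814361572266, 22.8862361907959) 0.9895313382148743
slope z/x 0.008 y/x -0.0287
```

```bash
python3 -m handwheel '[{"dx":-0.002,"dy":-0.003,"dz":0.03,"ax":0,"ay":0,"az":0},{"dx":-0.002,"dy":-0.007,"dz":0.055,"ax":0,"ay":0,"az":0},{"dx":-0.002,"dy":-0.01,"dz":0.063,"ax":0,"ay":0,"az":0},{"dx":-0.002,"dy":-0.01,"dz":0.063,"ax":0,"ay":0,"az":0},{"dx":-0.002,"dy":-0.01,"dz":0.063,"ax":0,"ay":0,"az":0}]' 235 >/dev/null
python3 -c "
from h import *
st()"
```

```text
t 28.43 tcp [ 0.5262 -0.2574  0.1067] deck [ 0.0573 -0.0027  0.0395] Fdeck [-1.1  0.  -1.4] Fw [-0.3  0.1 -1.8] err rv [0.007 0.001 0.002] w 0.096
```

```bash
python3 -m handwheel '[{"dx":0.0006,"dy":-0.001,"dz":0.004,"ax":0.004,"ay":0,"az":0},{"dx":0.0006,"dy":-0.002,"dz":0.009,"ax":0.004,"ay":0,"az":0},{"dx":0.0006,"dy":-0.002,"dz":0.009,"ax":0.004,"ay":0,"az":0}]' 235 >/dev/null
python3 -c "
from h import *
st()"
python3 -m handwheel '[{"dx":0,"dy":0,"dz":0.0008,"ax":0,"ay":0,"az":0},{"dx":0,"dy":0,"dz":0.0008,"ax":0,"ay":0,"az":0}]' 235 >/dev/null
python3 -c "
from h import *
st()"
```

```text
t 28.80 tcp [ 0.5278 -0.2567  0.0956] deck [ 0.0534 -0.0017  0.0289] Fdeck [-0.4  0.1 -1.7] Fw [ 0.4  0.  -1.7] err rv [-0.    -0.001  0.001] w 0.095
t 29.05 tcp [ 0.5285 -0.257   0.0955] deck [ 0.0539 -0.002   0.0285] Fdeck [-0.4  0.8 -1.3] Fw [ 0.4  0.8 -1.3] err rv [ 0.    -0.     0.001] w 0.097
```

```bash
for i in 1 2; do python3 -m handwheel '[{"dx":0,"dy":0,"dz":0.0007,"ax":0,"ay":0,"az":0},{"dx":0,"dy":0,"dz":0.0007,"ax":0,"ay":0,"az":0}]' 235 >/dev/null
python3 -c "
from h import *
st()";done
```

```text
t 29.30 tcp [ 0.5286 -0.2571  0.0954] deck [ 0.054  -0.002   0.0283] Fdeck [-3.5  0.5  5.4] Fw [-5.5  1.4  3.1] err rv [-0.    -0.     0.001] w 0.1
t 29.55 tcp [ 0.5286 -0.2571  0.0954] deck [ 0.054  -0.002   0.0283] Fdeck [-7.7  1.6 16.4] Fw [-14.    3.9  10.9] err rv [-0.001 -0.001  0.002] w 0.093
```

```bash
python3 -m handwheel '[{"dx":0,"dy":-0.001,"dz":-0.0008,"ax":0,"ay":0,"az":0},{"dx":0,"dy":-0.003,"dz":-0.0008,"ax":0,"ay":0,"az":0},{"dx":0,"dy":-0.0055,"dz":-0.0008,"ax":0,"ay":0,"az":0},{"dx":0,"dy":-0.0055,"dz":-0.0008,"ax":0,"ay":0,"az":0}]' 235 >/dev/null
python3 -c "
from h import *
st()"
for i in 1 2; do python3 -m handwheel '[{"dx":0,"dy":-0.001,"dz":0,"ax":0,"ay":0,"az":0},{"dx":0,"dy":-0.001,"dz":0,"ax":0,"ay":0,"az":0}]' 235 >/dev/null
python3 -c "
from h import *
st()";done
```

```text
t 30.05 tcp [ 0.5243 -0.2567  0.0931] deck [ 0.0492 -0.0023  0.0283] Fdeck [ 0.8 -0.   3.4] Fw [-0.9  0.1  3.4] err rv [0.002 0.001 0.001] w 0.095
t 30.30 tcp [ 0.5235 -0.2565  0.0927] deck [ 0.0483 -0.0023  0.0283] Fdeck [3.4 0.2 4.4] Fw [1.  0.1 5.5] err rv [0.002 0.001 0.001] w 0.098
t 30.55 tcp [ 0.5227 -0.2564  0.0922] deck [ 0.0473 -0.0022  0.0284] Fdeck [ 2.8 -0.1  4.1] Fw [ 0.5 -0.1  5. ] err rv [0.002 0.001 0.001] w 0.092
```

```bash
for i in 1 2; do python3 -m handwheel '[{"dx":0,"dy":-0.001,"dz":0,"ax":0,"ay":0,"az":0},{"dx":0,"dy":-0.001,"dz":0,"ax":0,"ay":0,"az":0}]' 235 >/dev/null
python3 -c "
from h import *
st()";done
```

```text
t 30.80 tcp [ 0.5225 -0.2564  0.0922] deck [ 0.0471 -0.0023  0.0284] Fdeck [ 7.2 -0.3 -0.8] Fw [ 6.6 -1.3  2.6] err rv [0.004 0.001 0.   ] w 0.097
t 31.05 tcp [ 0.5223 -0.2565  0.0924] deck [ 0.0471 -0.0024  0.0287] Fdeck [ 9.   0.7 -1.7] Fw [ 8.7 -0.7  2.7] err rv [ 0.006  0.001 -0.   ] w 0.091
```

```bash
python3 -m handwheel '[{"dx":0,"dy":0.0008,"dz":0.0006,"ax":0,"ay":0,"az":0},{"dx":0,"dy":0.0007,"dz":0.001,"ax":0,"ay":0,"az":0}]' 235 >/dev/null
python3 -c "
from h import *
st()"
python3 -m handwheel '[{"dx":0,"dy":0,"dz":0,"ax":0,"ay":0,"az":0},{"dx":0,"dy":0,"dz":0,"ax":0,"ay":0,"az":0},{"dx":0,"dy":0,"dz":0,"ax":0,"ay":0,"az":0}]' 160 >/dev/null
python3 -c "
from h import *
st()"
python3 -m handwheel '[{"dx":0,"dy":0,"dz":-0.01,"ax":0,"ay":0,"az":0},{"dx":0,"dy":0,"dz":-0.05,"ax":0,"ay":0,"az":0},{"dx":0,"dy":0,"dz":-0.09,"ax":0,"ay":0,"az":0},{"dx":0,"dy":0,"dz":-0.09,"ax":0,"ay":0,"az":0}]' 160 >/dev/null
python3 - <<'E'
from h import *
st()
f=grab('top','o');g=grab('side','o');cv2.imwrite('pics/c15.png',np.vstack([cv2.resize(i,(400,300),interpolation=cv2.INTER_CUBIC) for i in (f['image'][180:270,390:510],g['image'][130:220,310:430])]))
E
```

```text
t 31.30 tcp [ 0.5226 -0.2565  0.0921] deck [ 0.0472 -0.0024  0.0283] Fdeck [ 1.1  1.2 16.6] Fw [-6.6  2.3 15.1] err rv [0.003 0.001 0.001] w 0.098
t 31.68 tcp [ 0.5207 -0.2552  0.0885] deck [ 0.0436 -0.0014  0.0261] Fdeck [-0.1 -0.4 -0.5] Fw [ 0.1 -0.4 -0.5] err rv [-0.002 -0.001  0.   ] w 0.374
t 32.17 tcp [ 0.4806 -0.2504  0.1743] deck [ 0.0483 -0.0033  0.1207] Fdeck [ 0.5  0.6 -0.2] Fw [0.6 0.5 0.1] err rv [0.007 0.004 0.002] w 0.372
```

View pics/c15.png

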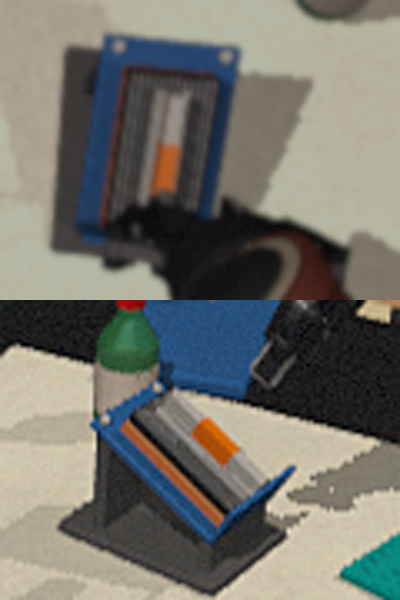

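```bash
python3 - <<'E'
from h import *
f=load('top_o.npz');D=deckR();h,s,v=[hsv(f)[...,i].astype(int) for i in range(3)]
m=np.zeros(h.shape,bool);m[200:240,430:465]=1
vv,u=np.nonzero(m&(f["z_map"]>0));q=(f["xyz"]+rays(f,np.c_[u,vv])*f["z_map"][vv,u][:,None]-D0)@D
for a,b in((.033,.046),(.0225,.03)):
    k=q[(q[:,2]>a)&(q[:,2]<b)&(q[:,0]>.05)&(q[:,0]<.115)];k=k[abs(k[:,1]+.002)<.02];print(len(k),np.percentile(k,[2,50,98],axis=0).round(4))
    print(cv2.minAreaRect((k[:,:2]*1000).astype(np.float32)), "slope",np.polyfit(k[:,0],k[:,2],1)[0].round(3))
D=deckR();go(D0+D@[.014,-.002,.06],deckT())
E
```

```text
131 [[ 0.0511 -0.008   0.0342]
 [ 0.0744 -0.0023  0.0393]
 [ 0.1003  0.0031  0.0437]]
((75.57129669189453, -2.2516422271728516), (51.108890533447266, 12.218771934509277), 0.8980752229690552) slope -0.019
119 [[ 0.0519 -0.0203  0.0225]
 [ 0.077   0.0031  0.0249]
 [ 0.1053  0.0137  0.0293]]
((79.81944274902344, -1.9338703155517578), (58.96109390258789, 38.58122253417969), 0.8937816023826599) slope -0.005
t 32.27 tcp [ 0.4796 -0.249   0.1699] d [ 0.0001 -0.0312  0.0574] rv [0.001 0.001 0.001] rows>= 1.0 J [-0.76 -0.41  2.17  0.32  0.98 -2.29] F [0.4 0.4 0.1] w 0.37
```

```bash
python3 -m handwheel '[{"dx":0,"dy":-0.03,"dz":0,"ax":0,"ay":0,"az":0},{"dx":0,"dy":-0.031,"dz":0,"ax":0,"ay":0,"az":0},{"dx":0,"dy":-0.031,"dz":0.02,"ax":0,"ay":0,"az":0},{"dx":0,"dy":-0.031,"dz":0.05,"ax":0,"ay":0,"az":0},{"dx":0,"dy":-0.031,"dz":0.05,"ax":0,"ay":0,"az":0}]' 255 >/dev/null
python3 -m handwheel '[{"dx":0,"dy":0,"dz":0,"ax":0,"ay":0,"az":0}]' 255 >/dev/null
python3 -c "
from h import *
st()"
```

```text
t 33.02 tcp [ 0.4763 -0.2484  0.111 ] deck [ 0.0146 -0.0019  0.067 ] Fdeck [ 0.4  0.1 -0.2] Fw [0.5 0.  0.1] err rv [ 0.    -0.     0.001] w 0.002
```

```bash
python3 -m handwheel '[{"dx":0,"dy":0,"dz":0.01,"ax":0,"ay":0,"az":0},{"dx":0,"dy":0,"dz":0.021,"ax":0,"ay":0,"az":0},{"dx":0,"dy":0,"dz":0.021,"ax":0,"ay":0,"az":0},{"dx":0,"dy":0,"dz":0.021,"ax":0,"ay":0,"az":0}]' 255 >/dev/null
python3 -c "
from h import *
st()"
```

```text
t 33.52 tcp [ 0.4857 -0.2499  0.092 ] deck [ 0.014  -0.0019  0.0458] Fdeck [0.3 0.  0.3] Fw [0.2 0.  0.4] err rv [ 0.    -0.     0.001] w -0.004
```

```bash
python3 -m handwheel '[{"dx":0,"dy":0,"dz":0.002,"ax":0,"ay":0,"az":0},{"dx":0,"dy":0,"dz":0.004,"ax":0,"ay":0,"az":0},{"dx":0,"dy":0,"dz":0.004,"ax":0,"ay":0,"az":0}]' 255 >/dev/null
python3 -c "
from h import *
st()"; python3 -m handwheel '[{"dx":0,"dy":0,"dz":0.0006,"ax":0,"ay":0,"az":0},{"dx":0,"dy":0,"dz":0.0006,"ax":0,"ay":0,"az":0}]' 255 >/dev/null
python3 -c "
from h import *
st()"
```

```text
t 33.90 tcp [ 0.4875 -0.2502  0.0885] deck [ 0.014  -0.0019  0.0418] Fdeck [-0.7  0.8  0.7] Fw [-0.8  1.   0.3] err rv [ 0.    -0.     0.001] w 0.0
t 34.15 tcp [ 0.4878 -0.2503  0.0881] deck [ 0.0141 -0.0019  0.0413] Fdeck [-0.4  0.2 -0.5] Fw [-0.   0.2 -0.6] err rv [ 0.    -0.     0.001] w 0.001
```

```bash
for i in 1 2; do python3 -m handwheel '[{"dx":0,"dy":0,"dz":0.0005,"ax":0,"ay":0,"az":0},{"dx":0,"dy":0,"dz":0.0005,"ax":0,"ay":0,"az":0}]' 255 >/dev/null
python3 -c "
from h import *
st()";done
```

```text
t 34.40 tcp [ 0.4881 -0.2503  0.0876] deck [ 0.0141 -0.0019  0.0408] Fdeck [-0.3  0.4  0.3] Fw [-0.4  0.5  0.1] err rv [ 0.    -0.     0.001] w -0.004
t 34.65 tcp [ 0.4883 -0.2504  0.0874] deck [ 0.0141 -0.002   0.0405] Fdeck [-2.3  1.2  4.1] Fw [-3.7  1.9  2.6] err rv [ 0.    -0.     0.001] w -0.001
```

```bash
python3 -m handwheel '[{"dx":0.0002,"dy":-0.0008,"dz":0.0002,"ax":0,"ay":0,"az":0},{"dx":0.0002,"dy":-0.0008,"dz":0.0004,"ax":0,"ay":0,"az":0}]' 255 >/dev/null
python3 -c "
from h import *
st()"
```

```text
t 34.90 tcp [ 0.4883 -0.2504  0.0874] deck [ 0.0142 -0.002   0.0405] Fdeck [-1.5  0.3  8.1] Fw [-5.   1.1  6.5] err rv [0.002 0.    0.001] w -0.0
```

```bash
python3 -m handwheel '[{"dx":0,"dy":-0.0004,"dz":0.0001,"ax":0,"ay":0,"az":0},{"dx":0,"dy":-0.0004,"dz":0.0001,"ax":0,"ay":0,"az":0}]' 255 >/dev/null
python3 -c "
from h import *
st()
f=grab('side','p');cv2.imwrite('pics/c16.png',cv2.resize(f['image'][130:220,310:430],(800,600),interpolation=cv2.INTER_CUBIC));st()"
```

```text
t 35.15 tcp [ 0.4882 -0.2504  0.0874] deck [ 0.0141 -0.002   0.0405] Fdeck [-0.2  2.   4.8] Fw [-2.   2.4  4.1] err rv [0.002 0.    0.001] w -0.003
t 35.20 tcp [ 0.4883 -0.2504  0.0874] deck [ 0.0142 -0.002   0.0405] Fdeck [1.1 1.2 6. ] Fw [-1.6  1.5  5.8] err rv [0.002 0.    0.001] w -0.001
```

View pics/c16.png

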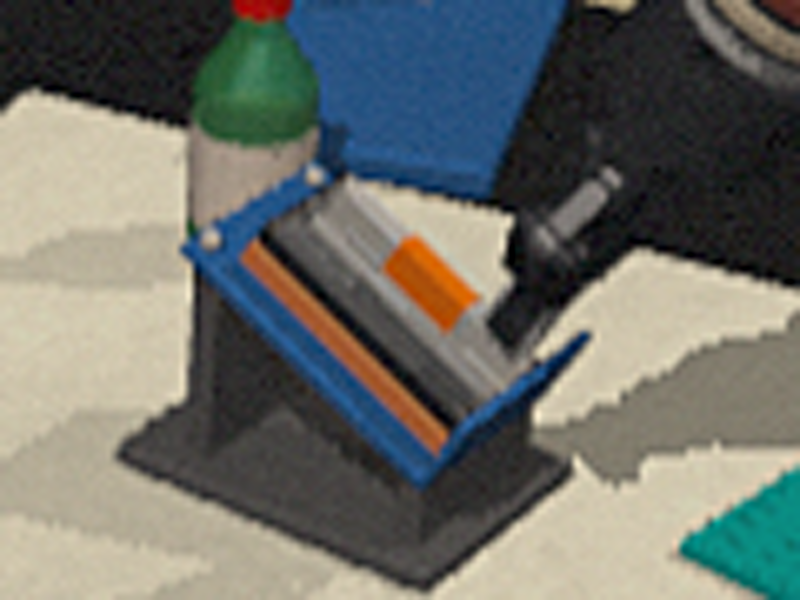

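```bash
python3 -m handwheel '[{"dx":0,"dy":0,"dz":0.0003,"ax":0,"ay":0,"az":0},{"dx":0,"dy":0,"dz":0.0003,"ax":0,"ay":0,"az":0}]' 255 >/dev/null
python3 -c "
from h import *
st()"
python3 -m handwheel '[{"dx":0,"dy":0,"dz":0.0,"ax":0,"ay":0,"az":0},{"dx":0,"dy":0,"dz":0.0,"ax":0,"ay":0,"az":0}]' 255 >/dev/null
python3 -c "
from h import *
st()"
```

```text
t 35.45 tcp [ 0.4883 -0.2504  0.0874] deck [ 0.0142 -0.002   0.0404] Fdeck [-0.8  1.7 10. ] Fw [-5.   2.6  8.4] err rv [0.002 0.    0.001] w -0.001
t 35.70 tcp [ 0.4883 -0.2504  0.0873] deck [ 0.0141 -0.002   0.0404] Fdeck [-0.5  1.  10.2] Fw [-5.   1.9  8.8] err rv [0.002 0.    0.001] w -0.001
```

Held at 10.0–10.2 N on the lower end (z 0.0404). Now the upper end.

```bash
python3 -m handwheel '[{"dx":0,"dy":0,"dz":-0.012,"ax":0,"ay":0,"az":0},{"dx":0,"dy":0.035,"dz":-0.015,"ax":0,"ay":0,"az":0},{"dx":0,"dy":0.073,"dz":-0.012,"ax":0,"ay":0,"az":0},{"dx":0,"dy":0.073,"dz":-0.008,"ax":0,"ay":0,"az":0},{"dx":0,"dy":0.073,"dz":-0.008,"ax":0,"ay":0,"az":0}]' 255 >/dev/null
python3 -m handwheel '[{"dx":0,"dy":0,"dz":0.0,"ax":0,"ay":0,"az":0}]' 255 >/dev/null
python3 -c "
from h import *
st()"
```

```text
t 36.45 tcp [ 0.5461 -0.2593  0.1258] deck [ 0.0838 -0.0013  0.0469] Fdeck [ 0.5 -0.8  0.4] Fw [ 0.1 -0.8  0.6] err rv [-0.002 -0.001 -0.   ] w -0.0
```

```bash
python3 -m handwheel '[{"dx":-0.0007,"dy":0.002,"dz":0.002,"ax":0,"ay":0,"az":0},{"dx":-0.0007,"dy":0.002,"dz":0.005,"ax":0,"ay":0,"az":0},{"dx":-0.0007,"dy":0.002,"dz":0.005,"ax":0,"ay":0,"az":0}]' 255 >/dev/null
python3 -c "
from h import *
st()"
python3 -m handwheel '[{"dx":0,"dy":0,"dz":0.0007,"ax":0,"ay":0,"az":0},{"dx":0,"dy":0,"dz":0.0007,"ax":0,"ay":0,"az":0}]' 255 >/dev/null
python3 -c "
from h import *
st()"
```

```text
t 36.83 tcp [ 0.5512 -0.2611  0.1233] deck [ 0.0874 -0.0023  0.0422] Fdeck [0.2 0.7 0.7] Fw [-0.   0.7  0.7] err rv [-0.    -0.     0.001] w 0.004
t 37.08 tcp [ 0.5518 -0.2613  0.1232] deck [ 0.0879 -0.0024  0.0418] Fdeck [-0.5 -0.   0.4] Fw [-0.6  0.1  0.1] err rv [ 0.    -0.     0.001] w -0.001
```

```bash
python3 -m handwheel '[{"dx":0,"dy":-0.0005,"dz":0.0007,"ax":0,"ay":0,"az":0},{"dx":0,"dy":-0.0005,"dz":0.0007,"ax":0,"ay":0,"az":0}]' 255 >/dev/null
python3 -c "
from h import *
st()"
python3 -m handwheel '[{"dx":0,"dy":-0.0003,"dz":0.0006,"ax":0,"ay":0,"az":0},{"dx":0,"dy":-0.0003,"dz":0.0006,"ax":0,"ay":0,"az":0}]' 255 >/dev/null
python3 -c "
from h import *
st()"
```

```text
t 37.33 tcp [ 0.5516 -0.2613  0.1223] deck [ 0.0873 -0.0024  0.0411] Fdeck [0.3 0.4 0. ] Fw [0.3 0.3 0.2] err rv [ 0.    -0.     0.001] w -0.001
t 37.58 tcp [ 0.5517 -0.2613  0.1217] deck [ 0.0871 -0.0024  0.0405] Fdeck [-0.   0.4 -0.1] Fw [ 0.1  0.4 -0.1] err rv [ 0.    -0.     0.001] w -0.002
```

```bash
python3 -m handwheel '[{"dx":0,"dy":-0.0003,"dz":0.0006,"ax":0,"ay":0,"az":0},{"dx":0,"dy":-0.0003,"dz":0.0006,"ax":0,"ay":0,"az":0}]' 255 >/dev/null
python3 -c "
from h import *
st()"
```

```text
t 37.83 tcp [ 0.5518 -0.2614  0.1217] deck [ 0.0872 -0.0024  0.0405] Fdeck [-1.6  0.9  7.3] Fw [-4.6  1.7  5.7] err rv [ 0.001 -0.     0.001] w 0.003
```

```bash
python3 -m handwheel '[{"dx":0,"dy":-0.0003,"dz":0.0003,"ax":0,"ay":0,"az":0},{"dx":0,"dy":-0.0003,"dz":0.0003,"ax":0,"ay":0,"az":0}]' 255 >/dev/null
python3 -c "
from h import *
st()
grab('side','q')
st()"
```

```text
t 38.08 tcp [ 0.5518 -0.2613  0.1216] deck [ 0.0872 -0.0024  0.0404] Fdeck [-2.6  2.1  8.7] Fw [-6.   3.1  6.4] err rv [ 0.001 -0.     0.001] w -0.001
t 38.12 tcp [ 0.5518 -0.2614  0.1216] deck [ 0.0872 -0.0024  0.0404] Fdeck [-1.4  2.1  8.9] Fw [-5.   3.   7.2] err rv [ 0.001 -0.     0.001] w -0.002
```

```bash
python3 -m handwheel '[{"dx":0,"dy":-0.0002,"dz":0.0002,"ax":0,"ay":0,"az":0},{"dx":0,"dy":-0.0002,"dz":0.0002,"ax":0,"ay":0,"az":0},{"dx":0,"dy":-0.0002,"dz":0.0002,"ax":0,"ay":0,"az":0}]' 255 >/dev/null
python3 -c "
from h import *
st()"
python3 -m handwheel '[{"dx":0,"dy":0,"dz":0,"ax":0,"ay":0,"az":0}]' 255 >/dev/null
python3 -c "
from h import *
st()"
```

```text
t 38.50 tcp [ 0.5518 -0.2614  0.1216] deck [ 0.0872 -0.0024  0.0405] Fdeck [-1.3  1.3 10.6] Fw [-5.8  2.3  8.7] err rv [ 0.001 -0.     0.001] w -0.001
t 38.62 tcp [ 0.5518 -0.2614  0.1216] deck [ 0.0871 -0.0024  0.0404] Fdeck [-1.5  1.6 10.2] Fw [-5.8  2.6  8.4] err rv [ 0.001 -0.     0.001] w 0.001
```

About 10.3 N on the upper end, with the same height (0.0404) at both ends, so there is no rocking. Retract and do the final check.

```bash
python3 -m handwheel '[{"dx":0,"dy":0,"dz":-0.02,"ax":0,"ay":0,"az":0},{"dx":0,"dy":-0.02,"dz":-0.07,"ax":0,"ay":0,"az":0},{"dx":0,"dy":-0.06,"dz":-0.11,"ax":0,"ay":0,"az":0},{"dx":0.05,"dy":-0.11,"dz":-0.13,"ax":0,"ay":0,"az":0},{"dx":0.1,"dy":-0.13,"dz":-0.13,"ax":0,"ay":0,"az":0}]' 255 
python3 -m handwheel '[{"dx":0.1,"dy":0,"dz":0,"ax":0,"ay":0,"az":0},{"dx":0.1,"dy":0,"dz":0,"ax":0,"ay":0,"az":0},{"dx":0.1,"dy":0,"dz":0,"ax":0,"ay":0,"az":0},{"dx":0.1,"dy":0,"dz":0,"ax":0,"ay":0,"az":0}]' 255
python3 - <<'E'
from h import *
f=grab('top','z');g=grab('side','z')
D=deckR();m=np.zeros((480,640),bool);m[180:270,395:485]=1
vv,u=np.nonzero(m&(f["z_map"]>0));q=(f["xyz"]+rays(f,np.c_[u,vv])*f["z_map"][vv,u][:,None]-D0)@D
for n,a,b,y in(("ribbed",.016,.0235,.034),("edge",.034,.046,.012)):
    k=q[(q[:,2]>a)&(q[:,2]<b)&(q[:,0]>.003)&(q[:,0]<.12)&(abs(q[:,1]+.002)<y)]
    print(n,len(k),np.percentile(k,[1,50,99],axis=0).round(4),cv2.minAreaRect((k[:,:2]*1000).astype(np.float32)),np.polyfit(k[:,0],k[:,2],1)[0].round(3))
cv2.imwrite('pics/c20.png',np.vstack([cv2.resize(i,(400,300),interpolation=cv2.INTER_CUBIC) for i in (f['image'][180:270,390:510],g['image'][130:220,310:430])]))
E
```

```text
time: 39.25
tool_pos: [0.3936, -0.1357, 0.1746]
tool_rot: [0.186, 0.741, 0.626, 0.157]
contact_force: [1.1, 0.2, 0.2]
gripper_width: -0.002
time: 39.75
tool_pos: [0.4108, -0.0368, 0.174]
tool_rot: [0.185, 0.74, 0.628, 0.156]
contact_force: [0.7, -0.7, 0.4]
gripper_width: -0.003
ribbed 887 [[ 0.0042 -0.0323  0.0161]
 [ 0.0606  0.005   0.0198]
 [ 0.1105  0.0272  0.0233]] ((57.231117248535156, -2.656461715698242), (60.620330810546875, 108.29237365722656), 89.88434600830078) -0.004
edge 234 [[ 0.0047 -0.0083  0.0342]
 [ 0.0524 -0.0026  0.0393]
 [ 0.1005  0.0028  0.0437]] ((52.4683952331543, -2.706730842590332), (98.08629608154297, 11.648320198059082), 0.40162330865859985) 0.004
```

View pics/c20.png

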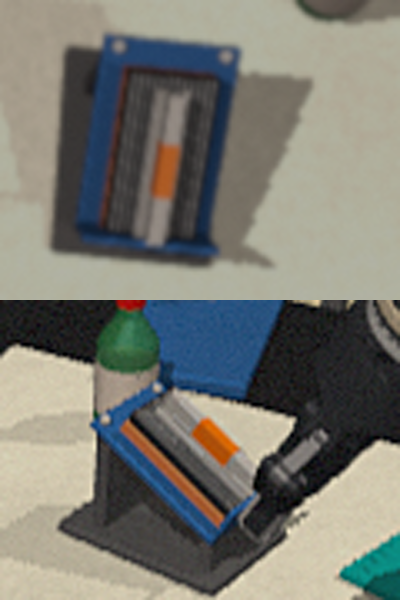

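View pics/side_z.png

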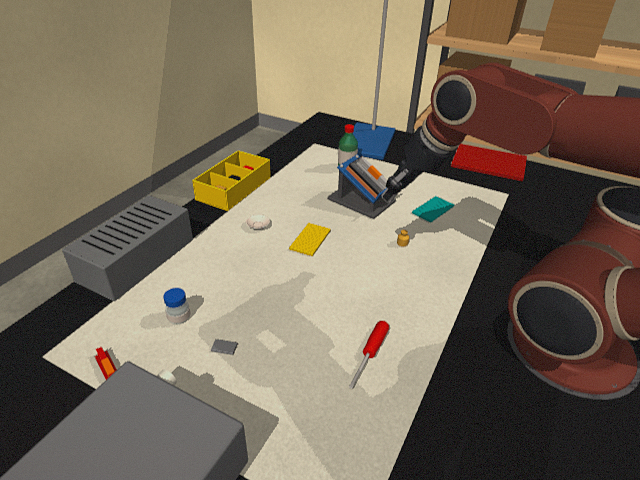

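View pics/top_z.png

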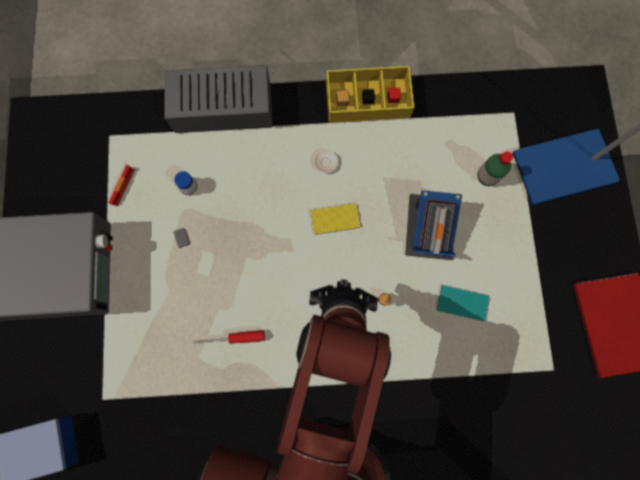

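```bash
python3 -c "
from plant import manip
print(manip.job_done());print(manip.state()['time'])"
```

```text
the job is handed in; nothing more can be done
None
the job is handed in; nothing more can be done
```

The job is done and handed in at about 40 s of the 69 s allowed. The copper plate, then the black ribbed plate, then the steel straightedge are stacked on the blue deck. Each was lowered until contact was felt, slid to the backstop and then released.

**Press test:** with closed fingers I pressed about 10.1 N on the lower end, then about 10.3 N on the upper end. The straightedge top stood at the same height (0.0404 m above the deck) under both presses, so it does not rock. While finding contact at the lower end, the pressing force varied between 4 and 8 N before settling at 10 N. Some sideways force showed in both presses (up to about 3 N).

**Last checks (top camera and state readings):**

| Thing | Sideways position | Upper end up the slope |
|---|---|---|
| Copper plate (before the ribbed plate covered it) | -1.5 mm | 110.5 mm (110 expected) |
| Ribbed plate | -2.1 to -2.7 mm | about 111 mm (110 expected) |
| Straightedge | -2.2 to -2.7 mm | about 101 mm (100 expected) |

- **Squareness:** the two plates agree sideways to about 1 mm and all three lie square to within about 0.5°. The whole stack sits about 2 mm off the deck's middle.
- **Camera disagreement:** the two cameras differed by about 4 mm at the start. I relied on contact forces and the top camera, which matched the arm's own readings.
- **Other things on the bench:** they look unmoved in the final pictures, and the arm was clear of everything.

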